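# Sweep the clothes pegs into the peg box

## Robot

A 7-joint arm with a two-finger parallel gripper is mounted at the origin on the work surface; the furniture and walls round the work are solid. World frame = base frame: x ahead of the robot, y to its left, z up, the work surface at z = 0. Lengths are in mm, angles in degrees, forces in N, time in s.
With the tool pointing down it reaches from about 400 to 900 mm from the base axis. Payload 5.5 kg.
Tool frame: the origin (TCP) lies between the finger pads; the fingertips stand 19 mm ahead of it and the grasp point (between the pads) is the TCP (finger_overhang is the distance from the TCP to the fingertips, in mm); z points along the fingers, y is the direction in which the jaws open and shut (so a half turn about z gives the same grasp; the last joint's range is limited). The gripper opens to 85 mm and grips with 20 to 120 N. Pads are 22 mm wide; open, the fingers measure 114 mm over their backs; the gripper's body (76 mm by 85 mm) begins 54 mm behind the grasp point. The pads swing forward as they close: fully open they stand 13 mm farther back than shut.
Start: joints at [-59.805, 28.699, -24.465, 88.831, 12.651, 65.22, -12.049], TCP at [169.449, 627.525, 211.81] pointing down, gripper open.
Joint ranges: [-164.97, 164.97], [-17.58, 116.51], [-87.97, 89.64], [11.32, 138.91], [-80.73, 260.73], [10.89, 115.49], [-147.41, 147.41]. Speed limits (degrees/s): [147.25, 147.25, 180, 180, 180, 180, 180].

## Interface

Orientations are given as [roll, pitch, yaw] about the fixed x, y, z axes, in that order (R = Rz(yaw) Ry(pitch) Rx(roll)).
In Python, from workcell import * gives the robot as it stands.
- The arm moves only by the tool drive_tool, never from a script. Its argument "moves" is a list of rows, each a list of 4 numbers: the shift along the tool's x, y, z in units of 25 mm (1.0 is 25 mm), then the turn about the tool's z in units of 6 degrees (1.0 is 6 degrees). A call has exactly 5 rows; each row is the pose to reach, as a shift and turn from the pose commanded when the call began, along the tool's axes at that moment; what a row does not reach only later rows make up. A row lasts 1/12 s, in which the tool goes at most 41.7 mm and 7.16 degrees, less where a joint would pass 70% of its speed; a pose out of reach is approached as far as the arm can. A call with a gripper value outside its range is refused whole. "hand" is the gripper's target within -1 to 1 (fully open at 1, half-way at 0, shut at -1), set as the call begins (left out, the last holds). The fingers move at their own pace and stop on an object; the grip force is fixed at half the most. Time passes only in rows, so rows that repeat a pose let the fingers close, or fill a call up. It gives the time, the measured TCP pose, the force and the opening at its end, in the units of the state.
- observe(): the state, without advancing time (a new reading comes with each control period).
- capture(name): name is "scene" or "top"; returns (picture, depth): 384x512x3 uint8, red, green, blue; 384x512 float32, mm along the optical axis (not along the pixel's ray), 0 where there is no reading.
- calibration(name): a dict with "fx", "fy", "cx", "cy" (pixels), "R" (3x3) and "t" (3): a world point X has camera coordinates R X + t. Camera axes: x right, y down, z forward; pixel columns grow to the right and rows downward; lengths in mm; the calibration is good to about 2 mm. A picture is of the moment at which its call begins. calibration takes no time and is no camera call.
- finish_job(): hands the job in, once; it reports no verdict.
The state is a dict: "time": time; "joints": joint angles; "joint_vel": joint speeds; "tau": joint torques, N m; "eef_pos": TCP position; "tcp_rot": TCP orientation; "ft_force": force on the tool from outside, world axes, zero at the start; "ft_torque": the same for the moment, N m; "opening": opening from 0.0 (shut) to 1.0 (fully open).
Only numpy, scipy, OpenCV 4.12 (cv2) and the standard library are available. Lean on these libraries where they do the work, as an engineer would, in place of code of your own. Each camera call takes 0.05 s, during which the arm holds its last target.

## Task

Push the lid of the peg box on the worktop's left edge right open, sweep the four wooden clothes pegs across the worktop and over the edge into the box with your fingertips, then push the lid fully shut again. Pick nothing up, let no peg fall on the floor, and leave the reels of thread, the tealight and the soap standing where they are.

Things in the scene. Friction and masses are not known exactly. Their poses are not given: they have to be found in the camera images.
- peg_box_mouth (a point): White sheet-metal peg box, a trough clamped to the worktop's left edge (the straight edge y = +0.22) and hanging outside it; fixed. This point: on the edge, mid-mouth, level with the surface; x along the edge, y outward off the worktop, z up, as the world's. Inside: x -128 to +128 mm, y +5 to +107 mm. No rim rises above the surface on the worktop side; end walls rise 14 mm.
- peg_box_floor (a point): Centre of the peg box's inner floor, 83 mm below the worktop's surface, 56 mm outside the edge.
- peg_box_guide0 (a point): Inner foot of the upright guide at the box's end nearer the robot: 3 mm thick, 14 mm high, reaching from the edge 47 mm in over the worktop, with a flat strap (12 mm wide, 3 mm thick) outside it. The point is at its end on the worktop, 128 mm from mid-mouth in -x.
- peg_box_guide1 (a point): The same for the like guide at the box's other end, 128 mm from mid-mouth in +x.
- lid (a joint): Slide of the peg box's grey flat lid, m: 0 = shut (mouth covered), 0.095 = fully open, pushed outward along +y, the mouth then clear from the edge to 99 mm out. May start up to 30 mm ajar. Needs about 1.5 to 3 N, stays where it is left, stops at both ends. Its top face is 7 mm above the worktop's surface.
- lid_ridge (a point): Middle of the top of the lid's upright finger ridge, moving with the lid: a bar 120 mm long along x, 6 mm thick in y, standing 25 mm above the lid's top face (top 32 mm above the worktop's surface). Lid shut: 15 mm outside the edge; open: 110 mm. Push its worktop-side face outward to open the lid, its far face back to shut it.
- clothes_peg_0_mid (a point): Centre (6 mm up) of one of four like wooden clothes pegs, a light stick 72 mm long (its own y axis) x 14 mm wide (x) x 12 mm high (z), about 12 g, lying flat on the worktop.
- clothes_peg_1_mid (a point): Centre (6 mm up) of one of four like wooden clothes pegs, a light stick 72 mm long (its own y axis) x 14 mm wide (x) x 12 mm high (z), about 12 g, lying flat on the worktop.
- clothes_peg_2_mid (a point): Centre (6 mm up) of one of four like wooden clothes pegs, a light stick 72 mm long (its own y axis) x 14 mm wide (x) x 12 mm high (z), about 12 g, lying flat on the worktop.
- clothes_peg_3_mid (a point): Centre (6 mm up) of one of four like wooden clothes pegs, a light stick 72 mm long (its own y axis) x 14 mm wide (x) x 12 mm high (z), about 12 g, lying flat on the worktop.
- reel_a: Reel of dark red thread standing upright among the pegs, 27 mm across, 34 mm high; origin at the centre of its underside. To be left alone.
- reel_b: Reel of cream thread standing upright among the pegs, 28 mm across, 36 mm high; origin at the centre of its underside. To be left alone.
- candle: Tealight in a metal cup, 38 mm across, 15 mm high, standing behind the reels as seen from the box; origin under its centre. To be left alone.
- soap: Bar of soap, 48 x 75 (along its y) x 20 mm; origin under its centre. To be left alone.
Not all that is in view belongs to the job. Leave any green look-alike of the part that bears clothes_peg_0_mid alone.

How it is judged:
By the outcome, as a careful person would: the job done as asked, in the order asked, and still so for the second after the job is handed in, with the robot touching nothing.
It also fails if it takes over 72 s, if anything falls off the work surface, if the arm or the gripper's body presses on something with over 40 N, if the wrist force passes 120 N, or if a joint passes its speed limit or range.

## Working session

There is one attempt and no reset: what is moved stays moved. The work goes in short steps, Python scripts to look and compute and a tool call to move; the robot and the scene stay as the last step left them, time stands still between calls to the robot, and variables do not carry over. Pictures are saved under pics/ and viewed, and the job is handed in when it is done.

Besides the shell and the picture viewer there is one more tool, called after "Call:" as name([rows], argument=value, ...), one row to a line, values as JSON. drive_tool: Moves the arm, as the interface text tells. Its arguments: {"type":"object","properties":{"moves":{"type":"array"},"hand":{"type":"number"}},"required":["moves"]}

```bash
mkdir -p pics; ls
cat > h.py <<'E'
from workcell import *
import numpy as np, cv2
def cap(n,f):
    p,d=capture(n); cv2.imwrite(f'pics/{f}.png',cv2.cvtColor(p,cv2.COLOR_RGB2BGR)); np.savez(f'pics/{f}.npz',p=p,d=d); return p,d
def ray(n,u,v,z):
    c=calibration(n);R=np.array(c['R']);t=np.array(c['t'])
    o=-R.T@t; d=R.T@np.array([(u-c['cx'])/c['fx'],(v-c['cy'])/c['fy'],1.])
    return o+d*(z-o[2])/d[2]
def proj(n,X):
    c=calibration(n);q=np.array(c['R'])@np.array(X)+np.array(c['t']);return q[0]/q[2]*c['fx']+c['cx'],q[1]/q[2]*c['fy']+c['cy']
def world(n,d):
    c=calibration(n);R=np.array(c['R']);t=np.array(c['t'])
    v,u=np.mgrid[:d.shape[0],:d.shape[1]]
    P=np.stack([(u-c['cx'])/c['fx']*d,(v-c['cy'])/c['fy']*d,d],-1)
    return (P-t)@R
E
python3 - <<'E'
from h import *
print(observe())
for n in('scene','top'):
    cap(n,n+'0'); c=calibration(n); R=np.array(c['R']); print(n,c,-R.T@np.array(c['t']))
E
```

```text
pics
{'time': 0.0, 'joints': array([-59.80732362,  28.75285348, -24.45139481,  88.89352387,
        12.65155761,  65.22079203, -12.05060697]), 'joint_vel': array([-0.12877184, -0.00288018, -0.06369868, -0.00106659, -0.0046342 ,
        0.080856  ,  0.03084925]), 'tau': array([ 6.51230152e-05, -5.69521737e+01, -5.81603497e+00, -2.80951917e+01,
        1.06981688e-02,  1.17210569e-02, -7.87982884e-06]), 'eef_pos': array([169.33426261, 626.7725742 , 210.75194806]), 'tcp_rot': array([-1.79886277e+02, -1.63617192e-03,  1.64888376e+02]), 'ft_force': array([0.82495286, 0.01685433, 0.574526  ]), 'ft_torque': array([0.01964235, 0.00753457, 0.04623529]), 'opening': 0.9985937334171504}
scene {'fx': 477.1156998217906, 'fy': 477.1156998217906, 'cx': 253.01025333053485, 'cy': 196.4950175939784, 'R': array([[-0.99721644, -0.07442602,  0.00448676],
       [-0.06679979,  0.86506081, -0.49719973],
       [ 0.03312328, -0.49611546, -0.86762451]]), 't': array([ 461.07603936,   33.71070659, 1230.32579069])} [ 421.29205013  615.53789529 1082.15303216]
top {'fx': 364.72670795723803, 'fy': 364.72670795723803, 'cx': 260.3954520719284, 'cy': 192.10616151858028, 'R': array([[ 1.20081659e-02, -9.99926126e-01,  1.88343409e-03],
       [-9.76259766e-01, -1.21313026e-02, -2.16263036e-01],
       [ 2.16269908e-01,  7.58201493e-04, -9.76333320e-01]]), 't': array([-18.49314841, 469.25447956, 929.20300512])} [ 257.37768856  -13.50363724 1008.72908408]
```

View pics/scene0.png

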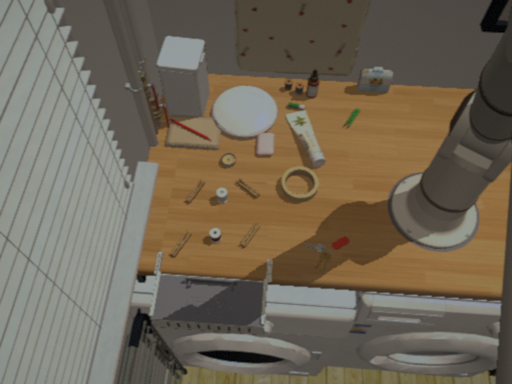

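View pics/top0.png

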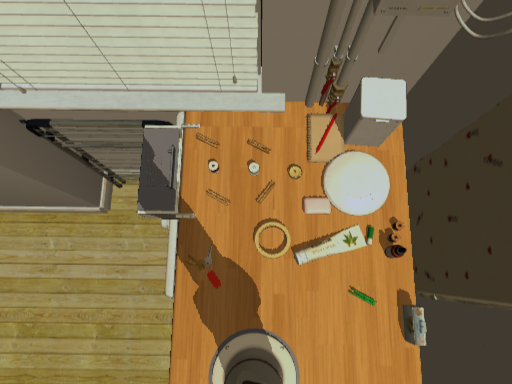

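The scene picture shows four pegs, at about (195,191), (248,188), (181,244) and (250,236). The reels are at (221,196) and (215,235), the tealight at (228,160) and the soap at (265,145). The box with its grey lid is at (210,300). The top view shows the pegs at (207,140), (259,145), (217,196) and (265,191), and the lid ridge at (172,168). Next I'll zoom in to measure.

Run:
```python
from h import *
a=cv2.imread('pics/scene0.png')[130:340,130:340]; cv2.imwrite('pics/s0z.png',cv2.resize(a,(800,600),interpolation=cv2.INTER_CUBIC)[:, :])
a=cv2.imread('pics/top0.png')[90:240,130:330]; cv2.imwrite('pics/t0z.png',cv2.resize(a,(800,600),interpolation=cv2.INTER_CUBIC))
for n in('scene','top'):
    f=np.load(f'pics/{n}0.npz');p,d=f['p'],f['d'];W=world(n,d);
    w=(d>0)
    m=w&(W[...,2]>5)&(W[...,2]<60)&(W[...,0]>350)&(W[...,0]<800)&(W[...,1]>-150)&(W[...,1]<350)
    k,l,st,ce=cv2.connectedComponentsWithStats(m.astype(np.uint8))
    for i in range(1,k):
        if st[i,4]>8:
            q=W[l==i]; pc=p[l==i].mean(0)
            c=q[:,:2].mean(0);U,S,V=np.linalg.svd(q[:,:2]-c,full_matrices=False)
            print(n,ce[i].round(),st[i,4],'c',c.round(),'z',np.percentile(q[:,2],[50,95]).round(1),'len',np.ptp((q[:,:2]-c)@V.T,axis=0).round(),'ang',np.degrees(np.arctan2(V[0,1],V[0,0])).round(),'col',pc.round(),'x',q[:,0].min().round(),q[:,0].max().round(),'y',q[:,1].min().round(),q[:,1].max().round())
```

```text
scene [130. 239.] 4555 c [752. 145.] z [17.4 50.7] len [500.  61.] ang 91.0 col [136. 139. 135.] x 720.0 781.0 y -150.0 350.0
scene [152. 140.] 125 c [ 747. -141.] z [33.9 58.1] len [27. 16.] ang 18.0 col [86. 78. 70.] x 736.0 763.0 y -150.0 -133.0
scene [192. 145.] 123 c [ 643. -146.] z [10.3 15.3] len [145.  10.] ang 179.0 col [96. 84. 68.] x 570.0 715.0 y -150.0 -139.0
scene [265. 151.] 130 c [ 440. -139.] z [17.3 22.9] len [47. 23.] ang -178.0 col [143. 127. 118.] x 416.0 463.0 y -150.0 -127.0
scene [229. 159.] 157 c [ 537. -108.] z [ 9.2 15.6] len [42. 36.] ang 97.0 col [123. 106.  74.] x 519.0 554.0 y -128.0 -86.0
scene [289. 183.] 261 c [371. -39.] z [23.4 28.4] len [110.  40.] ang 89.0 col [120. 103.  70.] x 350.0 390.0 y -104.0 6.0
scene [249. 188.] 127 c [475. -22.] z [10.5 14.4] len [73. 22.] ang 142.0 col [114.  88.  56.] x 447.0 508.0 y -50.0 4.0
scene [194. 192.] 126 c [615.  -0.] z [10.3 14.3] len [69. 15.] ang 63.0 col [114.  88.  55.] x 594.0 634.0 y -34.0 31.0
scene [222. 194.] 140 c [541.  14.] z [33.6 38.8] len [43. 27.] ang 120.0 col [126. 124. 112.] x 528.0 560.
[... 1384 characters left out ...]
.   7.] z [33.2 37.4] len [28. 27.] ang -173.0 col [170. 171. 145.] x 529.0 557.0 y -5.0 21.0
top [295. 172.] 124 c [ 539. -110.] z [ 7.5 14.2] len [39. 37.] ang 153.0 col [157. 131.  70.] x 519.0 557.0 y -128.0 -93.0
top [265. 193.] 97 c [476. -25.] z [ 9.4 12. ] len [70. 13.] ang 142.0 col [147. 105.  52.] x 448.0 508.0 y -54.0 -4.0
top [217. 197.] 97 c [464. 109.] z [ 9.5 12.5] len [69. 14.] ang -119.0 col [150. 108.  55.] x 441.0 483.0 y 75.0 140.0
top [307. 206.] 104 c [ 440. -142.] z [16.5 20.2] len [47. 17.] ang -177.0 col [182. 156. 132.] x 417.0 464.0 y -150.0 -134.0
top [273. 229.] 201 c [374. -48.] z [23.6 26.7] len [94. 43.] ang 88.0 col [171. 143.  80.] x 350.0 393.0 y -94.0 0.0
```

View pics/s0z.png

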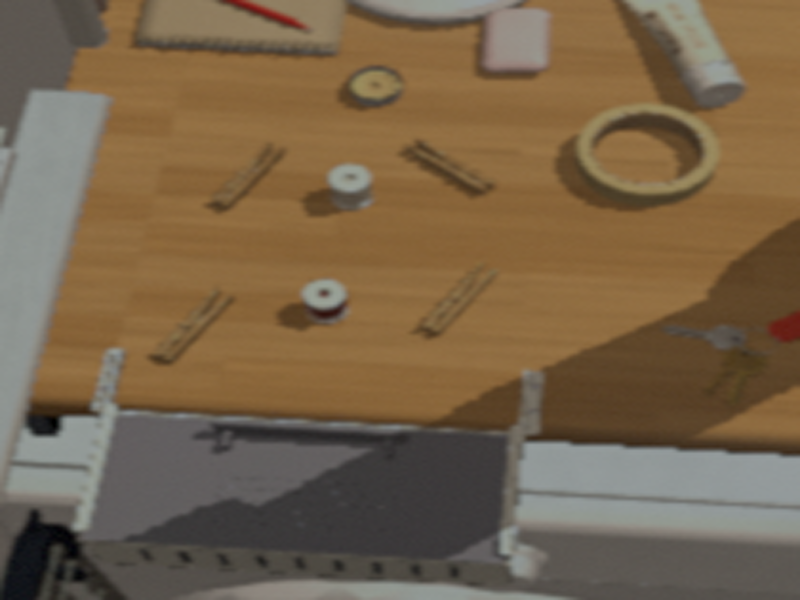

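View pics/t0z.png

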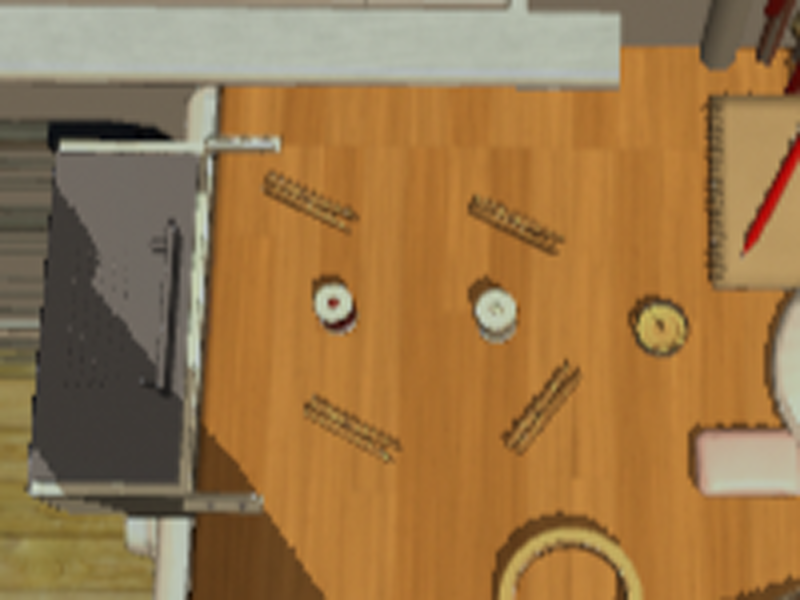

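Peg centres agree between the two views to about 5 mm, and their heights come out near 12 mm:

| Item | x, y (mm) | Axis angle |
|---|---|---|
| Peg A | (631, 149) | 63° |
| Peg B | (615, -3) | 63° |
| Peg C | (463, 111) | 62° |
| Peg D | (476, -24) | 142° |
| Reel a | (545, 121) | – |
| Reel b | (541, 8) | – |

I'll move towards the box with the jaws turned along x.

Call:
drive_tool([
  [-1.3,-0.9,0,1.15],
  [-2.6,-1.8,0,2.3],
  [-3.9,-2.7,0,3.45],
  [-5.2,-3.6,0,4.6],
  [-6.5,-4.5,0,5.75],
], hand=-0.18)

```text
time: 0.52
eef_pos: [297.8, 474.6, 211.4]
tcp_rot: [-180.0, 0.0, 130.1]
ft_force: [1.3, 0.7, -0.7]
opening: 0.41
```

```bash
cat >> h.py <<'E'
def need(x,y,z,yaw):
    s=observe(); e=s['eef_pos']; r,p,w=s['tcp_rot']
    a=np.radians(w); d=np.array([x,y,z])-e
    tx=d[0]*np.cos(a)+d[1]*np.sin(a); ty=d[0]*np.sin(a)-d[1]*np.cos(a)
    t=-((yaw-w+180)%360-180)
    print('t',round(s['time'],2),'pos',e.round(1),'rot',np.round(s['tcp_rot'],1),'F',s['ft_force'].round(1),'op',round(s['opening'],2),'J',s['joints'].round(0))
    print('need',np.round([tx/25,ty/25,-d[2]/25,t/6],2))
E
python3 -c "
from h import *
need(543,195,110,90)"
```

```text
t 0.52 pos [297.8 474.6 211.4] rot [-180.     0.   130.1] F [ 1.3  0.7 -0.7] op 0.41 J [-48.  19. -16. 102.   6.  60. -26.]
need [-14.87   0.31   4.06   6.68]
```

Call:
drive_tool([
  [-1.4,0,0,1.1],
  [-2.8,0.1,0,2.2],
  [-4.2,0.1,0.2,3.3],
  [-5.6,0.1,0.5,4.4],
  [-7.0,0.1,1,5.5],
])

```text
time: 0.93
eef_pos: [413.7, 343.9, 187.5]
tcp_rot: [179.9, -0.1, 97.1]
ft_force: [0.9, 1.7, 0.2]
opening: 0.41
```

```bash
python3 -c "
from h import *
need(543,195,110,90)"
```

```text
t 0.93 pos [413.7 343.9 187.5] rot [ 1.799e+02 -1.000e-01  9.710e+01] F [0.9 1.7 0.2] op 0.41 J [-38.  17.  -6. 107.   2.  56. -37.]
need [-6.55  4.4   3.1   1.18]
```

Call:
drive_tool([
  [-1.3,0.9,0.5,0.5],
  [-2.6,1.8,1.2,1.0],
  [-3.9,2.7,2,1.15],
  [-5.2,3.6,2.6,1.15],
  [-6.4,4.4,3.0,1.15],
])

```text
time: 1.35
eef_pos: [541.4, 199.3, 110.2]
tcp_rot: [-179.9, 0.0, 90.5]
ft_force: [0.4, 0.5, 0.1]
opening: 0.409
```

Call:
drive_tool([
  [0,0,0,0],
  [0,0,0,0],
  [0,0,0,0],
  [0,0,0,0],
  [0,0,0,0],
])

```text
time: 1.77
eef_pos: [540.8, 202.7, 112.3]
tcp_rot: [180.0, -0.1, 90.6]
ft_force: [-0.4, 0.5, 1.4]
opening: 0.41
```

Run:
```python
from h import *
need(543,195,35,90)
p,d=cap('scene','s1');q,e=cap('top','t1')
a=cv2.imread('pics/s1.png')[130:340,130:340]; b=cv2.imread('pics/t1.png')[90:240,130:330]
cv2.imwrite('pics/z1.png',np.hstack([cv2.resize(a,(400,400)),cv2.resize(b,(400,400))]))
for n,D in(('scene',d),('top',e)):
    W=world(n,D);m=(D>0)&(abs(W[...,0]-543)<90)&(abs(W[...,1]-200)<60)&(W[...,2]>45)&(W[...,2]<400)
    if m.any():
        w=W[m];print(n,len(w),'z',np.percentile(w[:,2],[0,2,10,50]).round())
        f=w[w[:,2]<125];print('x',np.percentile(f[:,0],[1,50,99]).round(),'y',np.percentile(f[:,1],[1,50,99]).round())
```

```text
t 1.77 pos [540.8 202.7 112.3] rot [ 1.80e+02 -1.00e-01  9.06e+01] F [-0.4  0.5  1.4] op 0.41 J [-23.  26.  -0. 105.   0.  49. -23.]
need [-0.31  0.08  3.09  0.11]
scene 2318 z [135. 154. 189. 295.]Traceback (most recent call last):
  File "<stdin>", line 10, in <module>
    return _quantile_unchecked(
        a, q, axis, out, overwrite_input, method, keepdims, weights)
    return _ureduce(a,
                    func=_quantile_ureduce_func,
    ...<5 lines>...
                    overwrite_input=overwrite_input,
                    method=method)
    r = func(a, **kwargs)
    result = _quantile(arr,
                       quantiles=q,
    ...<2 lines>...
                       out=out,
                       weights=wgt)
    slices_having_nans = np.isnan(arr[-1, ...])
                                  ~~~^^^^^^^^^
IndexError: index -1 is out of bounds for axis 0 with size 0
```

View pics/z1.png

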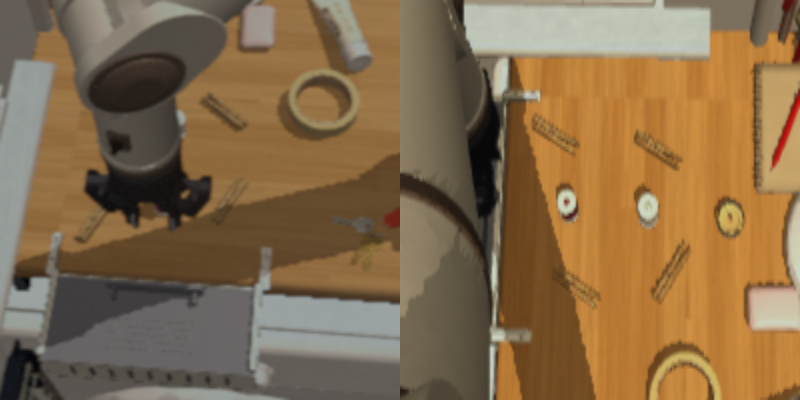

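The fingers hang over the worktop just inside the ridge (scene crop: fingers at (155,215), ridge at (155,292)). I'll descend and push the lid open.

Call:
drive_tool([
  [-0.3,0,0.8,0.1],
  [-0.3,0,1.6,0.1],
  [-0.3,0,2.4,0.1],
  [-0.3,0,3.0,0.1],
  [-0.3,0,3.1,0.1],
])

```text
time: 2.28
eef_pos: [539.3, 193.3, 32.1]
tcp_rot: [-179.8, 0.1, 90.0]
ft_force: [-2.1, -0.6, 0.4]
opening: 0.41
```

Call:
drive_tool([
  [0.4,0,0,0],
  [0.8,0,0,0],
  [1.2,0,0,0],
  [1.6,0,0,0],
  [2.0,0,0,0],
])

```text
time: 2.7
eef_pos: [542.2, 245.6, 35.5]
tcp_rot: [179.9, -0.1, 90.0]
ft_force: [-0.3, 0.2, -0.0]
opening: 0.406
```

Call:
drive_tool([
  [0.4,0,0,0],
  [0.8,0,0,0],
  [1.2,0,0,0],
  [1.6,0,0,0],
  [2.0,0,0,0],
])

```text
time: 3.12
eef_pos: [541.8, 294.2, 34.4]
tcp_rot: [-180.0, -0.0, 89.9]
ft_force: [-0.7, -0.5, 0.1]
opening: 0.406
```

```bash
python3 -c "
from h import *
need(543,317,34,90)
cap('scene','s2')
a=cv2.imread('pics/s2.png')[130:340,130:340]
cv2.imwrite('pics/z2.png',cv2.resize(a,(600,600)))"
```

```text
t 3.12 pos [541.8 294.2  34.4] rot [-180.    -0.    89.9] F [-0.7 -0.5  0.1] op 0.41 J [-31.  36.  -0. 101.   0.  43. -31.]
need [ 0.91  0.05  0.02 -0.02]
```

View pics/z2.png

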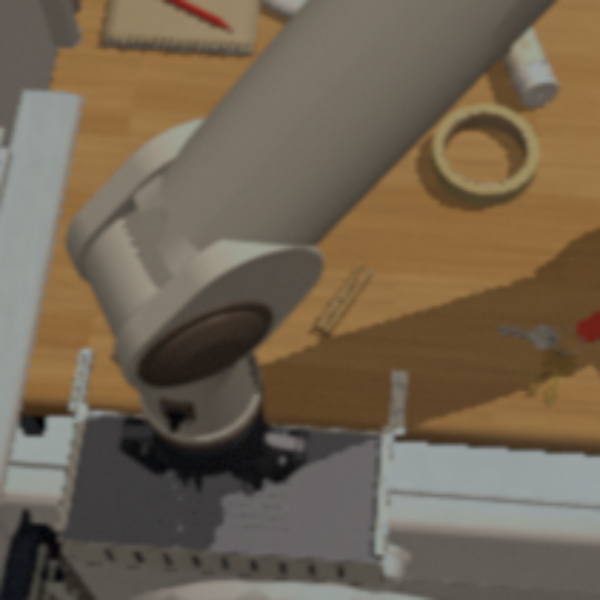

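Force near zero and the ridge hidden: I'll check with depth and the top view.

```bash
python3 -c "
from h import *
q,e=cap('top','t2')
cv2.imwrite('pics/z2t.png',cv2.resize(cv2.imread('pics/t2.png')[90:240,100:250],(600,600)))
for n,f in(('scene','s2'),('top','t2')):
    D=np.load(f'pics/{f}.npz')['d'];W=world(n,D)
    for x in (430,460,490,600,640):
        m=(abs(W[...,0]-x)<5)&(W[...,1]>200)&(W[...,1]<460)&(W[...,2]<60)&(D>0)
        w=W[m];w=w[np.argsort(w[:,1])];print(n,x,[(int(a),int(b)) for a,b in w[::max(1,len(w)//22),1:]])
"
```

```text
scene 430 [(200, 4), (210, -1), (220, -9), (236, 8), (247, 7), (257, 7), (269, 4), (279, 5), (285, 3), (291, 7), (295, 5), (298, -549), (299, -496), (301, -650), (305, -299), (309, 6), (311, -931), (314, -296), (317, 10), (321, -672), (328, 9), (330, -61), (333, 9)]
scene 460 [(200, 0), (212, -2), (221, -4), (238, 8), (250, 6), (260, 13), (272, 7), (281, 7), (287, 10), (292, -271), (296, -278), (298, 7), (299, -472), (301, -937), (305, 7), (307, 9), (311, -664), (315, -681), (319, 6), (324, 10), (330, -46), (331, -78), (335, 7)]
scene 490 [(200, 0), (208, 1), (216, -2), (267, 8), (279, 7), (285, -935), (290, -276), (293, 7), (296, -648), (298, -538), (300, -282), (301, -491), (303, 9), (306, -276), (309, -292), (312, -291), (314, -304), (317, -304), (321, 5), (324, 9), (329, -38), (330, -53), (332, -30)]
scene 600 [(274, -354), (278, -935), (283, 7), (287, 7), (291, 9), (293, -584), (295, 8), (296, -524), (298, 5), (302, 8), (304, -937), (307, -323), (309, 7), (312, -342), (314, -613), (317, -343), (319, -621), (321, -346), (323, -636), (328, -932), (330, 9), (331, 4), (334, 0)]
scen
[... 837 characters left out ...]
(235, 24), (239, 31), (243, -85), (246, -86), (250, 5), (254, 4), (259, 6), (265, 4), (271, 3), (276, 5), (282, 4), (288, 2), (294, 2), (300, 2), (307, 5), (313, 5), (319, 3), (326, 6)]
top 600 [(202, -2), (205, -2), (208, -5), (214, -4), (220, -5), (226, 6), (229, 6), (235, 19), (235, 18), (238, 30), (246, -81), (249, 6), (256, 2), (261, 4), (265, 0), (269, 7), (273, 4), (276, 3), (281, 6), (287, 3), (290, 5), (295, 7), (298, 7), (304, 8), (307, 5)]
top 640 [(201, 0), (204, -3), (210, -3), (220, -8), (229, 6), (233, 9), (238, 3), (242, -85), (244, -79), (246, 4), (252, 2), (258, 3), (264, 3), (270, 5), (276, 2), (281, 6), (287, 5), (291, 2), (297, 2), (302, 4), (308, 3), (314, 4), (319, 6)]
```

View pics/z2t.png

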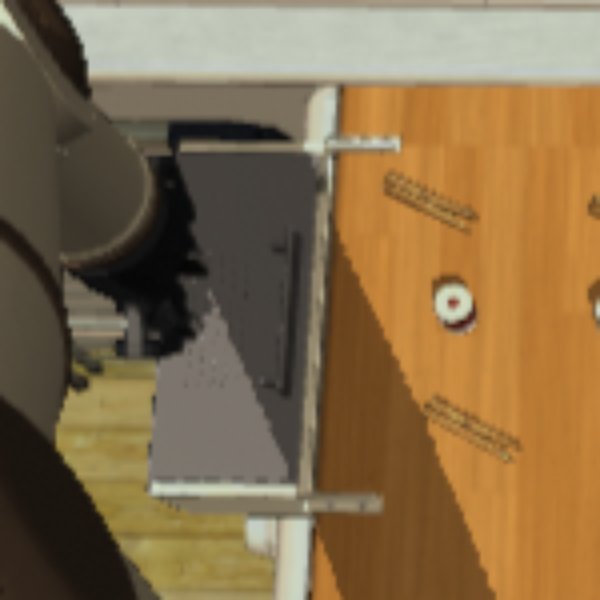

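The ridge is still at y≈236, so the lid hasn't moved. The tips must be higher than I assumed. I'll measure them in depth.

```bash
python3 -c "
from h import *
D=np.load('pics/s2.npz')['d'];W=world('scene',D)
m=(abs(W[...,0]-541)<75)&(abs(W[...,1]-294)<45)&(W[...,2]>14)&(W[...,2]<130)&(D>0)
w=W[m];print(len(w))
for x in range(470,615,8):
    q=w[abs(w[:,0]-x)<4]
    if len(q): i=q[:,2].argmin(); print(x,len(q),q[i].round())
print(proj('scene',[541,294,15]),proj('scene',[541,300,40]))
D=np.load('pics/t2.npz')['d'];W=world('top',D)
m=(abs(W[...,0]-541)<75)&(abs(W[...,1]-294)<45)&(W[...,2]>14)&(W[...,2]<130)&(D>0)
w=W[m];print(len(w))
for x in range(470,615,8):
    q=w[abs(w[:,0]-x)<4]
    if len(q): i=q[:,2].argmin(); print(x,len(q),q[i].round())
a=cv2.imread('pics/s2.png')[270:320,160:240]
cv2.imwrite('pics/z2b.png',cv2.resize(cv2.convertScaleAbs(a,alpha=2),(800,500)))
"
```

```text
263
486 9 [488. 307. 114.]
494 24 [495. 309. 105.]
502 33 [504. 302. 102.]
510 51 [508. 301.  65.]
518 30 [515. 303.  55.]
526 3 [523. 312. 122.]
550 1 [554. 312. 121.]
558 27 [556. 305.  59.]
566 19 [563. 306.  59.]
574 13 [577. 302.  98.]
582 40 [581. 308. 104.]
590 12 [589. 306. 102.]
598 1 [594. 307. 122.]
(np.float64(209.11137201582937), np.float64(303.55389622768894)) (np.float64(207.94446897660507), np.float64(302.7900361337395))
189
486 3 [487. 283. 119.]
494 17 [492. 252.  15.]
502 10 [506. 288.  99.]
510 48 [510. 292.  62.]
518 39 [518. 289.  56.]
526 4 [522. 285.  89.]
558 31 [559. 299.  60.]
566 10 [564. 286.  62.]
574 1 [571. 283.  99.]
582 11 [582. 284. 100.]
590 12 [591. 250.  16.]
598 3 [595. 253.  14.]
```

View pics/z2b.png

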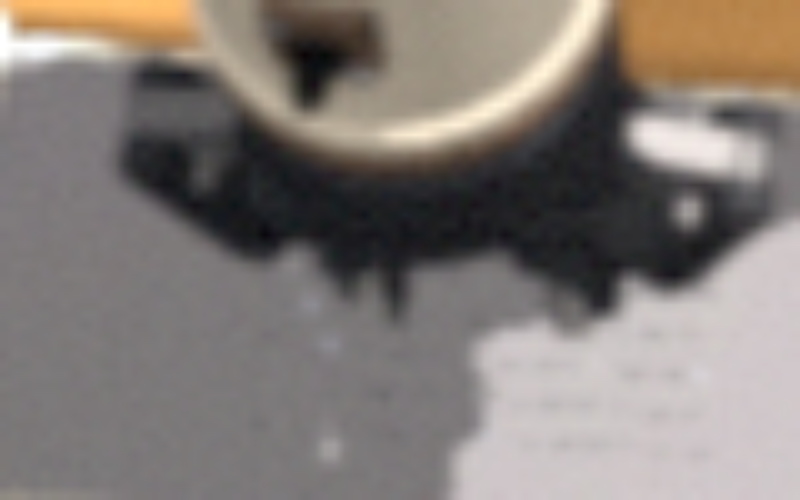

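Both views put the fingertips near z≈55 to 60 with the TCP at 34, so they passed over the ridge and the tip really does stand higher than the text suggests. I'll go back over the worktop and check this by contact as well.

Call:
drive_tool([
  [-0.8,0,0,0],
  [-1.6,0,0,0],
  [-2.4,0,0,0],
  [-3.2,0,0,0],
  [-4.2,0,0,0],
])

```text
time: 3.63
eef_pos: [541.6, 187.9, 34.4]
tcp_rot: [180.0, -0.0, 89.9]
ft_force: [0.5, 0.9, -0.8]
opening: 0.412
```

Call:
drive_tool([
  [0,0,0,0],
  [0,0,0,0],
  [0,0,0,0],
  [0,0,0,0],
  [0,0,0,0],
])

```text
time: 4.05
eef_pos: [541.5, 189.7, 34.5]
tcp_rot: [180.0, -0.0, 90.0]
ft_force: [0.3, -0.3, 0.7]
opening: 0.407
```

```bash
python3 -c "
from h import *
need(543,195,34,90)
p,D=cap('scene','s3');W=world('scene',D)
m=(abs(W[...,0]-541)<75)&(abs(W[...,1]-190)<30)&(W[...,2]>14)&(W[...,2]<130)&(D>0)
w=W[m];print(len(w))
for x in range(470,615,8):
    q=w[abs(w[:,0]-x)<4]
    if len(q): i=q[:,2].argmin(); print(x,len(q),q[i].round())
a=cv2.imread('pics/s3.png')[225:275,160:240]
cv2.imwrite('pics/z3b.png',cv2.resize(a,(800,500)))
q,D=cap('top','t3');W=world('top',D)
cv2.imwrite('pics/z3t.png',cv2.resize(cv2.imread('pics/t3.png')[130:200,130:230],(800,560)))
"
```

```text
t 4.05 pos [541.5 189.7  34.5] rot [180.  -0.  90.] F [ 0.3 -0.3  0.7] op 0.41 J [-22.  32.  -0. 108.  -0.  40. -22.]
need [ 0.21  0.06  0.02 -0.  ]
333
486 11 [490. 203. 110.]
494 25 [492. 202. 101.]
502 33 [504. 199. 103.]
510 59 [510. 197.  64.]
518 40 [517. 200.  56.]
526 2 [526. 207. 127.]
550 1 [552. 206. 127.]
558 45 [556. 182.  55.]
566 27 [563. 201.  62.]
574 29 [571. 197.  98.]
582 47 [580. 201. 100.]
590 13 [586. 202. 100.]
598 1 [594. 203. 128.]
```

View pics/z3b.png

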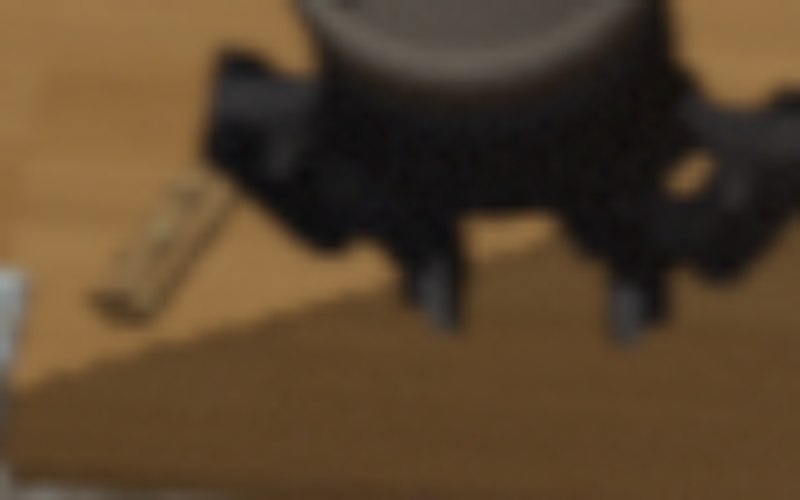

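View pics/z3t.png

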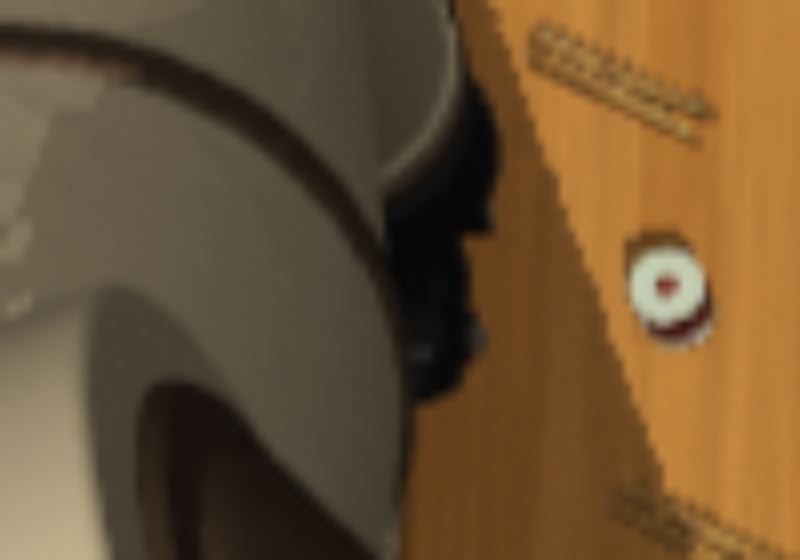

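The tips measure z≈55 here too, in a clear view, while the centre of the fingers matches x and y well. I'll lower gently and watch the force.

Call:
drive_tool([
  [0,0,0.2,0],
  [0,0,0.4,0],
  [0,0,0.6,0],
  [0,0,0.8,0],
  [0,0,0.8,0],
])

```text
time: 4.57
eef_pos: [540.6, 187.8, 12.9]
tcp_rot: [-179.9, 0.1, 89.9]
ft_force: [-0.6, 0.2, 0.1]
opening: 0.409
```

Call:
drive_tool([
  [0,0,0.1,0],
  [0,0,0.2,0],
  [0,0,0.3,0],
  [0,0,0.4,0],
  [0,0,0.4,0],
])

```text
time: 4.98
eef_pos: [541.3, 188.1, 3.9]
tcp_rot: [-180.0, 0.0, 89.9]
ft_force: [-0.5, 0.1, -0.8]
opening: 0.411
```

```bash
python3 -c "
from h import *
need(543,195,34,90)
p,D=cap('scene','s4');W=world('scene',D)
m=(abs(W[...,0]-541)<75)&(abs(W[...,1]-190)<30)&(W[...,2]>9)&(W[...,2]<130)&(D>0)
w=W[m];print(len(w))
for x in range(502,585,8):
    q=w[abs(w[:,0]-x)<4]
    if len(q): i=q[:,2].argmin(); print(x,len(q),q[i].round())
a=cv2.imread('pics/s4.png')[225:275,160:240]
cv2.imwrite('pics/z4b.png',cv2.resize(a,(800,500)))
"
```

```text
t 4.98 pos [541.3 188.1   3.9] rot [-180.     0.    89.9] F [-0.5  0.1 -0.8] op 0.41 J [-22.  35.  -0. 108.   0.  37. -22.]
need [ 0.28  0.07 -1.2  -0.02]
598
502 33 [503. 196.  67.]
510 60 [514. 196.  35.]
518 51 [514. 195.  26.]
526 10 [524. 205.  91.]
550 3 [553. 206.  95.]
558 53 [557. 198.  27.]
566 26 [566. 195.  30.]
574 27 [573. 194.  62.]
582 56 [580. 201.  72.]
```

View pics/z4b.png

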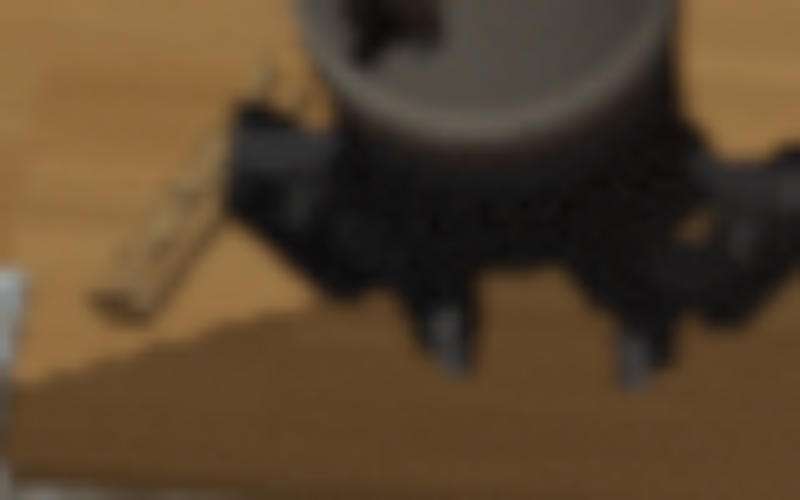

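The tips sit about 22 mm above the reported TCP height. I'll keep lowering to find the contact height.

Call:
drive_tool([
  [0,0,0.15,0],
  [0,0,0.3,0],
  [0,0,0.45,0],
  [0,0,0.6,0],
  [0,0,0.6,0],
])

```text
time: 5.45
eef_pos: [540.9, 187.9, -11.6]
tcp_rot: [-179.9, 0.0, 89.9]
ft_force: [-0.9, -0.0, -0.2]
opening: 0.409
```

Call:
drive_tool([
  [0,0,0.06,0],
  [0,0,0.12,0],
  [0,0,0.18,0],
  [0,0,0.24,0],
  [0,0,0.24,0],
])

```text
time: 5.87
eef_pos: [541.5, 188.1, -16.9]
tcp_rot: [-180.0, 0.0, 89.9]
ft_force: [0.6, 0.1, -0.4]
opening: 0.407
```

```bash
python3 -c "
from h import *
need(543,195,34,90)
p,D=cap('scene','s5');W=world('scene',D)
m=(abs(W[...,0]-541)<75)&(abs(W[...,1]-190)<30)&(W[...,2]>5)&(W[...,2]<130)&(D>0)
w=W[m];print(len(w))
for x in range(502,585,8):
    q=w[abs(w[:,0]-x)<4]
    if len(q): i=q[:,2].argmin(); print(x,len(q),q[i].round())
"
```

```text
t 5.87 pos [541.5 188.1 -16.9] rot [-180.     0.    89.9] F [ 0.6  0.1 -0.4] op 0.41 J [-22.  37.  -0. 108.   0.  35. -22.]
need [ 0.28  0.06 -2.03 -0.02]
655
502 59 [502. 209.   6.]
510 62 [510. 195.   8.]
518 50 [519. 199.  11.]
526 11 [523. 206.  70.]
542 1 [545. 191.   5.]
550 4 [548. 184.   5.]
558 47 [556. 200.   6.]
566 27 [566. 194.   8.]
574 31 [574. 207.   6.]
582 66 [584. 201.  53.]
```

No contact at eef z = -17, where the tips measure about 5 mm. So tip z ≈ eef + 22. Next I'll raise to tip 15 and push the lid open.

Call:
drive_tool([
  [0,0,-0.4,0],
  [0.4,0,-0.4,0],
  [0.8,0,-0.4,0],
  [1.2,0,-0.4,0],
  [1.6,0,-0.4,0],
])

```text
time: 6.33
eef_pos: [541.7, 230.1, -6.3]
tcp_rot: [180.0, -0.0, 90.0]
ft_force: [0.5, -2.0, 1.2]
opening: 0.405
```

Call:
drive_tool([
  [0.4,0,0,0],
  [0.8,0,0,0],
  [1.2,0,0,0],
  [1.6,0,0,0],
  [2.0,0,0,0],
])

```text
time: 6.75
eef_pos: [541.6, 279.1, -6.7]
tcp_rot: [-180.0, 0.0, 89.9]
ft_force: [-0.3, -1.5, 0.7]
opening: 0.407
```

Call:
drive_tool([
  [0.3,0,0,0],
  [0.6,0,0,0],
  [0.9,0,0,0],
  [1.2,0,0,0],
  [1.4,0,0,0],
])

```text
time: 7.17
eef_pos: [541.6, 314.3, -6.7]
tcp_rot: [-180.0, -0.0, 89.9]
ft_force: [-0.5, -1.3, 0.5]
opening: 0.412
```

```bash
cat >> h.py <<'E'
def ridge(f='t'):
    p,D=cap('top',f); W=world('top',D); m=(W[...,0]>470)&(W[...,0]<620)&(W[...,1]>222)&(W[...,1]<345)&(W[...,2]>20)&(W[...,2]<36)&(D>0)
    w=W[m]; print('ridge',len(w), w.mean(0).round() if len(w) else '', np.percentile(w[:,:2],[5,95],axis=0).round() if len(w) else '')
    m=(abs(W[...,0]-440)<10)&(W[...,1]>222)&(W[...,1]<460)&(D>0)
    w=W[m];w=w[np.argsort(w[:,1])];print([(int(a),int(b)) for a,b in w[::8,1:]])
E
python3 -c "
from h import *
need(543,317,-7,90)
ridge('t6'); p,D=cap('scene','s6')
a=cv2.imread('pics/s6.png')[130:340,130:340]
cv2.imwrite('pics/z6.png',cv2.resize(a,(600,600)))"
```

```text
t 7.17 pos [541.6 314.3  -6.7] rot [-180.    -0.    89.9] F [-0.5 -1.3  0.5] op 0.41 J [-33.  40.   0. 100.  -0.  40. -32.]
need [ 0.11  0.06  0.01 -0.01]
ridge 43 [526. 313.  28.] [[486. 301.]
 [564. 329.]]
[(222, -6), (223, 583), (224, 589), (226, 584), (228, 600), (230, 584), (231, 590), (234, 596), (235, 599), (238, 596), (240, 581), (242, -84), (244, 592), (247, 576), (249, 584), (252, -85), (255, -85), (258, -85), (263, 568), (268, -90), (274, -85), (279, -84), (288, -83), (294, -83), (299, -81), (307, -85), (311, -82), (316, 3), (318, 5), (320, 6), (321, 2), (323, 2), (324, -73), (325, -63), (325, -75), (325, -59), (326, -41), (328, 4), (332, 2), (335, 4), (339, 7), (341, 7), (345, 6), (347, 5), (349, 9), (353, 7), (356, 5), (360, 4), (363, 2), (366, 7), (370, 1), (372, 6), (376, 0), (379, 3), (382, 4), (385, 5), (388, 7), (391, 3), (395, 1), (398, 5), (405, 5)]
```

View pics/z6.png

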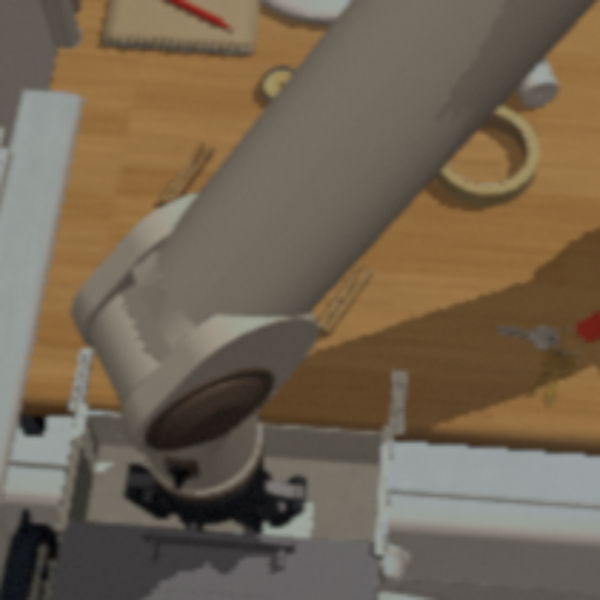

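The box is now open with the lid's near edge at y≈316. I'll nudge a little further, to the stop.

Call:
drive_tool([
  [0.06,0,0,0],
  [0.12,0,0,0],
  [0.18,0,0,0],
  [0.24,0,0,0],
  [0.3,0,0,0],
])

```text
time: 7.68
eef_pos: [542.1, 316.1, -6.6]
tcp_rot: [-179.9, 0.3, 89.8]
ft_force: [-2.5, -12.0, 6.6]
opening: 0.405
```

The lid is at its stop with 12 N. I'll back off and lift, then go to peg A.

Call:
drive_tool([
  [-0.6,0,0,0],
  [-0.8,0,-0.8,0],
  [-0.8,0,-1.6,0],
  [-0.8,0,-2.4,0],
  [-0.8,0,-2.4,0],
])

```text
time: 8.1
eef_pos: [545.0, 301.9, 57.7]
tcp_rot: [179.6, -0.3, 89.8]
ft_force: [0.7, 0.8, 0.6]
opening: 0.407
```

```bash
python3 -c "
from h import *
need(652,102,50,120)
ridge('t7')"
```

```text
t 8.1 pos [545.  301.9  57.7] rot [179.6  -0.3  89.8] F [0.7 0.8 0.6] op 0.41 J [-32.  34.   0. 100.  -0.  45. -31.]
need [-7.98  4.3   0.31 -5.03]
ridge 47 [511. 327.  27.] [[487. 325.]
 [575. 335.]]
[(222, 624), (222, -9), (223, 618), (224, 607), (226, 623), (228, 615), (228, 620), (230, 620), (232, 620), (233, 620), (236, 617), (237, 612), (239, 615), (242, -83), (242, -83), (245, 605), (246, -87), (248, 602), (250, 604), (252, 603), (255, -86), (259, 594), (262, 592), (267, -85), (273, -83), (279, -84), (287, -80), (294, -85), (299, -81), (305, -81), (312, -84), (316, 6), (318, 5), (321, 1), (323, -86), (324, -53), (324, -73), (325, 6), (325, -40), (325, -57), (326, -50), (329, 7), (331, 3), (334, 1), (337, 7), (340, 3), (344, 3), (347, 4), (350, 8), (353, 7), (357, 2), (359, 5), (363, 2), (366, 4), (369, 1), (373, 4), (375, 7), (378, 4), (382, 3), (385, 9), (388, 3), (391, 4), (394, 6), (398, 5), (401, 6), (405, 4), (407, 5)]
```

The lid is open, with the ridge at y≈330. Now to peg A.

Call:
drive_tool([
  [-1.3,0.7,0,-1.1],
  [-2.6,1.4,0,-2.2],
  [-3.9,2.1,0,-3.3],
  [-5.2,2.8,0,-4.4],
  [-6.5,3.5,0,-5],
])

```text
time: 8.57
eef_pos: [629.0, 136.3, 52.3]
tcp_rot: [-180.0, -0.0, 120.2]
ft_force: [0.5, 0.5, -0.9]
opening: 0.412
```

Call:
drive_tool([
  [-0.6,1.3,0,0],
  [-0.9,1.4,0.5,0],
  [-0.9,1.4,1.2,0],
  [-0.9,1.4,1.6,0],
  [-0.9,1.4,1.6,0],
])

```text
time: 8.98
eef_pos: [667.1, 135.3, 9.3]
tcp_rot: [-179.6, -0.2, 119.9]
ft_force: [-1.2, 0.3, -0.8]
opening: 0.411
```

```bash
python3 -c "
from h import *
need(652,102,-17,120)
p,D=cap('scene','s8')
a=cv2.imread('pics/s8.png')[130:340,130:340]
cv2.imwrite('pics/z8.png',cv2.resize(a,(600,600)))"
```

```text
t 8.98 pos [667.1 135.3   9.3] rot [-179.6   -0.2  119.9] F [-1.2  0.3 -0.8] op 0.41 J [-10.  43.  -6.  91.   5.  46.  12.]
need [-0.85 -1.19  1.05 -0.02]
```

View pics/z8.png

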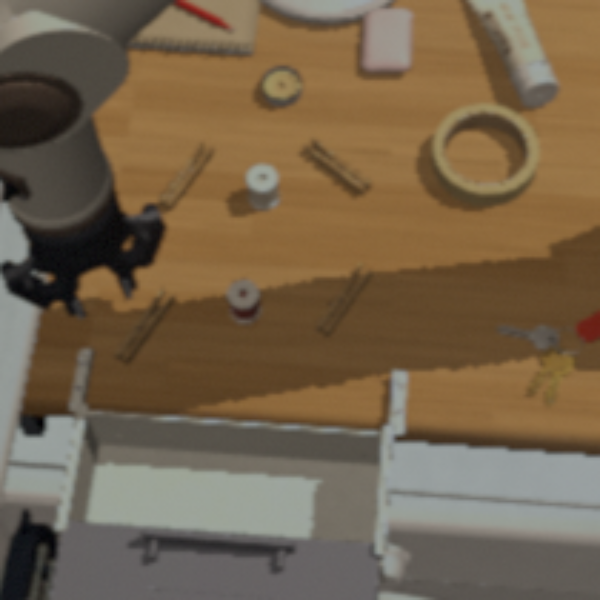

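Call:
drive_tool([
  [-0.5,-0.6,0,0],
  [-0.85,-1.2,0,0],
  [-0.85,-1.2,0.4,0],
  [-0.85,-1.2,0.8,0],
  [-0.85,-1.2,1.05,0],
])

```text
time: 9.45
eef_pos: [654.9, 103.7, -13.5]
tcp_rot: [180.0, -0.0, 119.9]
ft_force: [-0.4, 0.6, 0.6]
opening: 0.413
```

Call:
drive_tool([
  [0.35,0,0,0],
  [0.7,0,0,0],
  [1.05,0,0,0],
  [1.4,0,0,0],
  [1.75,0,0,0],
])

```text
time: 9.87
eef_pos: [632.9, 142.7, -12.4]
tcp_rot: [180.0, -0.0, 120.0]
ft_force: [-0.5, 0.5, 0.2]
opening: 0.408
```

```bash
python3 -c "
from h import *
need(630,140,-17,120)
p,D=cap('scene','s9')
a=cv2.imread('pics/s9.png')[150:320,130:300]
cv2.imwrite('pics/z9.png',cv2.resize(a,(600,600)))"
```

```text
t 9.87 pos [632.9 142.7 -12.4] rot [180.  -0. 120.] F [-0.5  0.5  0.2] op 0.41 J [-11.  42.  -6.  97.   6.  41.  11.]
need [-0.04 -0.16  0.18 -0.  ]
```

View pics/z9.png

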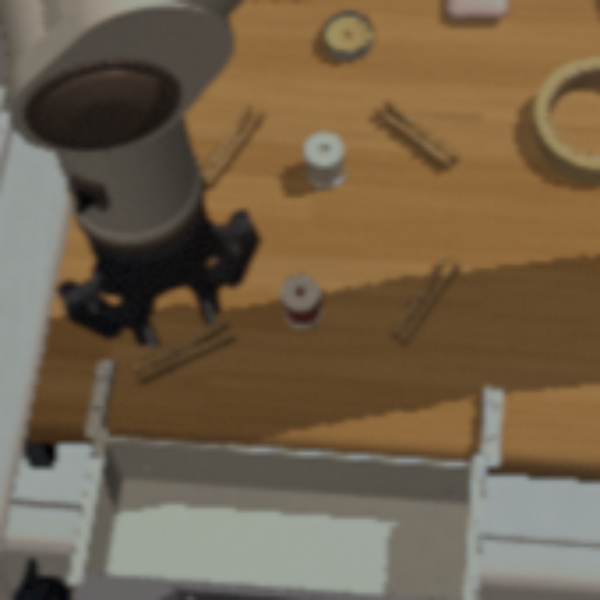

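Peg A lies flat against both fingers at (185,350) in the crop. I'll go on over the edge, a little lower.

Call:
drive_tool([
  [0.4,0,0.2,0],
  [0.8,0,0.2,0],
  [1.2,0,0.2,0],
  [1.6,0,0.2,0],
  [2.0,0,0.2,0],
])

```text
time: 10.33
eef_pos: [607.9, 185.0, -17.8]
tcp_rot: [-180.0, -0.0, 119.9]
ft_force: [0.1, -0.4, -0.0]
opening: 0.406
```

Call:
drive_tool([
  [0.4,0,0,0],
  [0.8,0,0,0],
  [1.2,0,0,0],
  [1.6,0,0,0],
  [2.1,0,0,0],
])

```text
time: 10.75
eef_pos: [582.2, 229.7, -17.8]
tcp_rot: [180.0, 0.0, 119.8]
ft_force: [0.3, 0.8, 0.4]
opening: 0.404
```

```bash
python3 -c "
from h import *
need(472,30,50,90)
p,D=cap('scene','s10')
a=cv2.imread('pics/s10.png')[150:320,130:300]
cv2.imwrite('pics/z10.png',cv2.resize(a,(600,600)))"
```

```text
t 10.75 pos [582.2 229.7 -17.8] rot [180.    0.  119.8] F [0.3 0.8 0.4] op 0.4 J [-20.  41.  -5. 100.   6.  39.   1.]
need [-4.74 -7.8  -2.71  4.97]
```

View pics/z10.png

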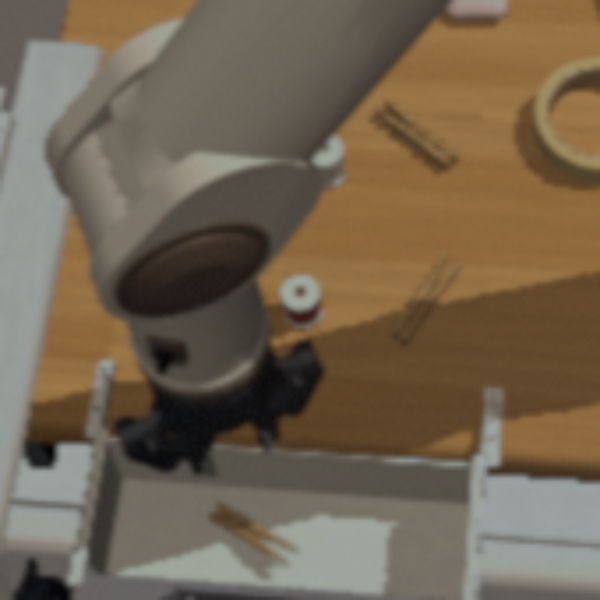

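Peg A is in the box, at (250,535) in the crop. Next is C: lift, turn back and travel high.

Call:
drive_tool([
  [0,0,-1,1.1],
  [-0.5,-0.5,-2,2.2],
  [-1.5,-1.8,-2.7,3.3],
  [-2.5,-3,-2.7,4.4],
  [-3.3,-4.2,-2.7,5],
])

```text
time: 11.22
eef_pos: [533.4, 104.0, 51.4]
tcp_rot: [179.8, -0.0, 89.5]
ft_force: [0.9, -1.5, -1.0]
opening: 0.409
```

```bash
python3 -c "
from h import *
need(470,50,-18,90)"
```

```text
t 11.22 pos [533.4 104.   51.4] rot [179.8  -0.   89.5] F [ 0.9 -1.5 -1. ] op 0.41 J [-16.  28.   2. 112.  -2.  40. -13.]
need [-2.18 -2.52  2.78 -0.08]
```

Call:
drive_tool([
  [-1.1,-1.3,0,0],
  [-2.2,-2.5,0,0],
  [-2.2,-2.5,1,0],
  [-2.2,-2.5,2,0],
  [-2.2,-2.5,2.4,0],
])

```text
time: 11.63
eef_pos: [468.3, 50.0, -11.8]
tcp_rot: [-179.9, 0.0, 89.8]
ft_force: [0.3, 0.4, -0.8]
opening: 0.409
```

Call:
drive_tool([
  [0,0,0.1,0],
  [0,0,0.2,0],
  [0,0,0.2,0],
  [0,0,0.2,0],
  [0,0,0.2,0],
])

```text
time: 12.05
eef_pos: [470.7, 51.1, -14.6]
tcp_rot: [179.9, -0.0, 89.9]
ft_force: [0.7, -0.0, 0.8]
opening: 0.415
```

```bash
python3 -c "
from h import *
need(470,100,-18,90)"
```

```text
t 12.05 pos [470.7  51.1 -14.6] rot [179.9  -0.   89.9] F [ 0.7 -0.   0.8] op 0.41 J [-11.  30.   2. 122.  -2.  27.  -8.]
need [ 1.96 -0.03  0.14 -0.01]
```

Call:
drive_tool([
  [0.35,0,0.1,0],
  [0.7,0,0.1,0],
  [1.05,0,0.1,0],
  [1.4,0,0.1,0],
  [1.8,0,0.1,0],
])

```text
time: 12.47
eef_pos: [469.8, 97.0, -17.7]
tcp_rot: [180.0, -0.0, 89.9]
ft_force: [-0.1, -0.4, 0.0]
opening: 0.413
```

```bash
python3 -c "
from h import *
need(470,230,-18,90)
p,D=cap('scene','s11')
a=cv2.imread('pics/s11.png')[150:320,130:300]
cv2.imwrite('pics/z11.png',cv2.resize(a,(600,600)))"
```

```text
t 12.47 pos [469.8  97.  -17.7] rot [180.   -0.   89.9] F [-0.1 -0.4  0. ] op 0.41 J [-17.  31.   2. 121.  -2.  27. -13.]
need [ 5.32  0.    0.01 -0.01]
```

View pics/z11.png

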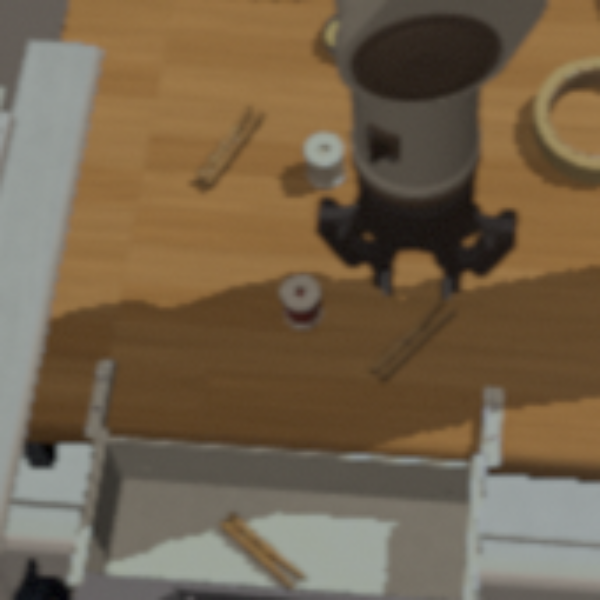

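Peg C is turning as planned against the finger nearer the robot. I'll continue.

Call:
drive_tool([
  [0.35,0,0,0],
  [0.7,0,0,0],
  [1.05,0,0,0],
  [1.4,0,0,0],
  [1.8,0,0,0],
])

```text
time: 12.93
eef_pos: [470.0, 141.4, -17.8]
tcp_rot: [-180.0, 0.0, 89.9]
ft_force: [0.0, -0.0, -0.3]
opening: 0.41
```

```bash
python3 -c "
from h import *
need(470,230,-18,90)
p,D=cap('scene','s12')
a=cv2.imread('pics/s12.png')[150:320,130:300]
cv2.imwrite('pics/z12.png',cv2.resize(a,(600,600)))"
```

```text
t 12.93 pos [470.  141.4 -17.8] rot [-180.     0.    89.9] F [ 0.  -0.  -0.3] op 0.41 J [-22.  32.   2. 120.  -3.  28. -18.]
need [ 3.54 -0.01  0.01 -0.02]
```

View pics/z12.png

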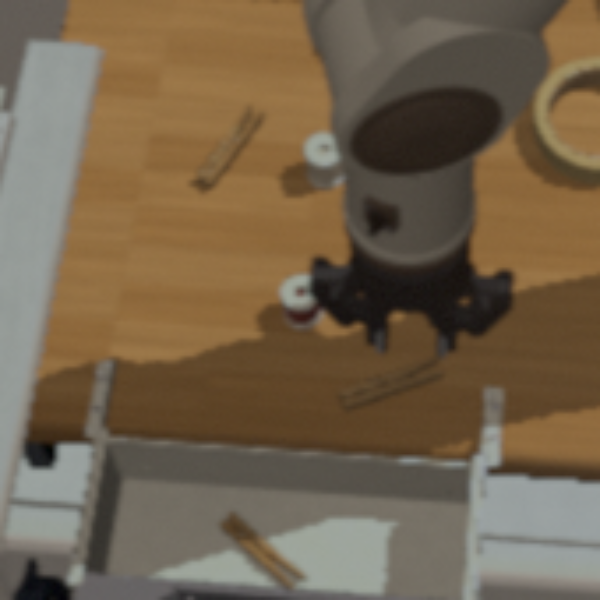

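Call:
drive_tool([
  [0.35,0.1,0,0],
  [0.7,0.2,0,0],
  [1.05,0.3,0,0],
  [1.4,0.4,0,0],
  [1.8,0.4,0,0],
])

```text
time: 13.4
eef_pos: [481.0, 186.4, -17.7]
tcp_rot: [180.0, -0.0, 89.8]
ft_force: [0.2, -0.1, 0.2]
opening: 0.411
```

Call:
drive_tool([
  [0.4,0,0,0],
  [0.8,0,0,0],
  [1.2,0,0,0],
  [1.6,0,0,0],
  [2.0,0,0,0],
])

```text
time: 13.82
eef_pos: [480.0, 236.8, -17.8]
tcp_rot: [-180.0, -0.0, 89.9]
ft_force: [-0.1, -0.3, -0.3]
opening: 0.406
```

```bash
python3 -c "
from h import *
need(620,-72,50,90)
p,D=cap('scene','s13')
a=cv2.imread('pics/s13.png')[150:320,130:300]
cv2.imwrite('pics/z13.png',cv2.resize(a,(600,600)))"
```

```text
t 13.82 pos [480.  236.8 -17.8] rot [-180.    -0.    89.9] F [-0.1 -0.3 -0.3] op 0.41 J [-31.  35.   3. 114.  -3.  32. -27.]
need [-12.34   5.62  -2.71  -0.02]
```

View pics/z13.png

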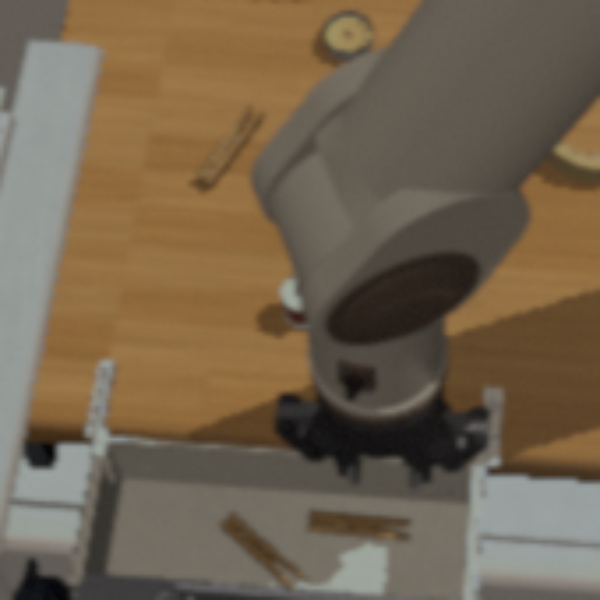

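C is in too, at (360,525) in the crop. Next is D.

Call:
drive_tool([
  [0,0,-1,0],
  [-0.8,0,-2,0],
  [-2.1,0,-2.7,0],
  [-3.6,0,-2.7,0],
  [-5.1,0,-2.7,0],
])

```text
time: 14.28
eef_pos: [481.1, 107.9, 51.2]
tcp_rot: [179.8, -0.1, 90.0]
ft_force: [0.5, -0.7, -0.1]
opening: 0.411
```

Call:
drive_tool([
  [-1.5,0,0,0],
  [-3.0,0,0,0],
  [-4.5,0,0,0],
  [-6.0,0,0,0],
  [-7.4,0,0,0],
])

```text
time: 14.7
eef_pos: [479.2, -79.1, 49.9]
tcp_rot: [180.0, 0.0, 89.9]
ft_force: [0.4, 0.1, -0.3]
opening: 0.408
```

```bash
python3 -c "
from h import *
need(481,-80,-18,90)"
```

```text
t 14.7 pos [479.2 -79.1  49.9] rot [180.    0.   89.9] F [ 0.4  0.1 -0.3] op 0.41 J [  1.  24.   6. 120.  -4.  36.  10.]
need [-0.04  0.07  2.72 -0.02]
```

Call:
drive_tool([
  [0,0,0.8,0],
  [0,0,1.6,0],
  [0,0,2.3,0],
  [0,0,2.7,0],
  [0,0,2.7,0],
])

```text
time: 15.12
eef_pos: [478.7, -76.9, -19.3]
tcp_rot: [-179.9, -0.0, 89.9]
ft_force: [-0.3, 1.0, -0.2]
opening: 0.411
```

Call:
drive_tool([
  [0.35,0,0,0],
  [0.7,0,0,0],
  [1.05,0,0,0],
  [1.4,0,0,0],
  [1.8,0,0,0],
])

```text
time: 15.53
eef_pos: [480.0, -30.3, -17.3]
tcp_rot: [180.0, -0.0, 89.9]
ft_force: [-0.7, -0.1, 0.9]
opening: 0.406
```

```bash
python3 -c "
from h import *
need(475,230,-18,90)
p,D=cap('scene','s14')
a=cv2.imread('pics/s14.png')[130:300,130:300]
cv2.imwrite('pics/z14.png',cv2.resize(a,(600,600)))"
```

```text
t 15.53 pos [480.  -30.3 -17.3] rot [180.   -0.   89.9] F [-0.7 -0.1  0.9] op 0.41 J [ -4.  31.   5. 121.  -5.  27.   5.]
need [ 1.041e+01 -2.100e-01  3.000e-02 -1.000e-02]
```

View pics/z14.png

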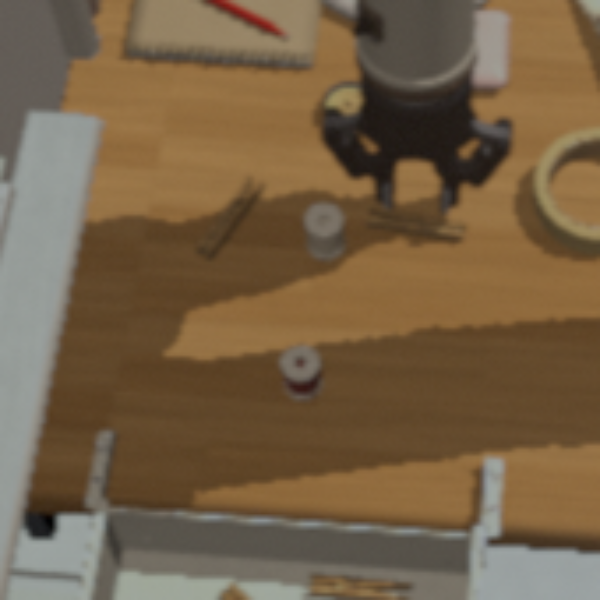

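D is aligned with both fingers, at (415,225) in the crop. I'll continue and check midway.

Call:
drive_tool([
  [0.4,0,0,0],
  [0.8,-0.05,0,0],
  [1.2,-0.1,0,0],
  [1.6,-0.1,0,0],
  [2.0,-0.1,0,0],
])

```text
time: 16.0
eef_pos: [477.0, 19.3, -17.8]
tcp_rot: [-180.0, -0.0, 89.9]
ft_force: [0.2, -0.3, 0.5]
opening: 0.412
```

Call:
drive_tool([
  [0.4,0,0,0],
  [0.8,0,0,0],
  [1.2,0,0,0],
  [1.6,0,0,0],
  [2.0,0,0,0],
])

```text
time: 16.42
eef_pos: [477.3, 69.2, -17.9]
tcp_rot: [-180.0, -0.0, 89.9]
ft_force: [0.3, 0.3, -1.2]
opening: 0.409
```

```bash
python3 -c "
from h import *
need(475,237,-18,90)
p,D=cap('scene','s15')
a=cv2.imread('pics/s15.png')[130:300,130:300]
cv2.imwrite('pics/z15.png',cv2.resize(a,(600,600)))"
```

```text
t 16.42 pos [477.3  69.2 -17.9] rot [-180.    -0.    89.9] F [ 0.3  0.3 -1.2] op 0.41 J [-16.  32.   5. 121.  -6.  28.  -6.]
need [ 6.71 -0.11  0.01 -0.02]
```

View pics/z15.png

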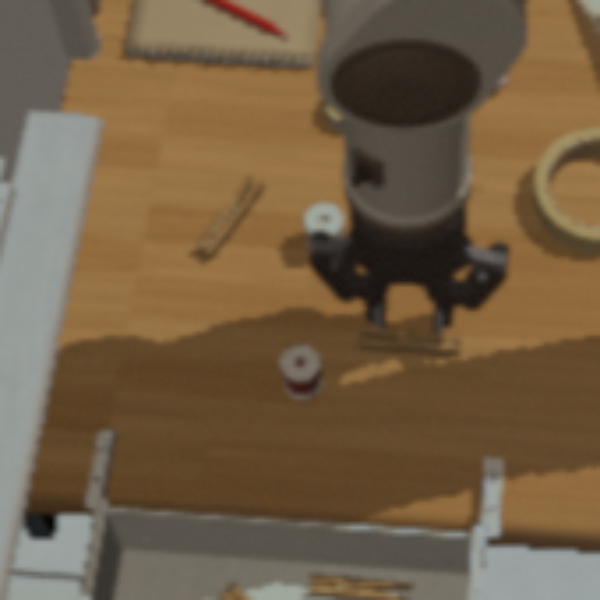

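Call:
drive_tool([
  [0.4,-0.1,0,0],
  [0.8,-0.1,0,0],
  [1.2,-0.1,0,0],
  [1.6,-0.1,0,0],
  [2.1,-0.1,0,0],
])

```text
time: 16.88
eef_pos: [474.9, 121.2, -17.8]
tcp_rot: [-180.0, 0.0, 89.8]
ft_force: [0.1, -0.5, 0.5]
opening: 0.41
```

Call:
drive_tool([
  [0.4,0,0,0],
  [0.8,0,0,0],
  [1.2,0,0,0],
  [1.6,0,0,0],
  [2.1,0,0,0],
])

```text
time: 17.3
eef_pos: [475.1, 173.5, -17.8]
tcp_rot: [-180.0, 0.0, 89.8]
ft_force: [-0.2, -0.3, -1.4]
opening: 0.408
```

Call:
drive_tool([
  [0.4,0,0,0],
  [0.8,0,0,0],
  [1.2,0,0,0],
  [1.7,0,0,0],
  [2.4,0,0,0],
])

```text
time: 17.72
eef_pos: [475.2, 232.9, -17.9]
tcp_rot: [-180.0, 0.1, 89.8]
ft_force: [0.0, 0.3, -0.4]
opening: 0.41
```

```bash
python3 -c "
from h import *
need(620,-72,50,90)
p,D=cap('scene','s16')
a=cv2.imread('pics/s16.png')[150:320,130:300]
cv2.imwrite('pics/z16.png',cv2.resize(a,(600,600)))"
```

```text
t 17.72 pos [475.2 232.9 -17.9] rot [-1.80e+02  1.00e-01  8.98e+01] F [ 0.   0.3 -0.4] op 0.41 J [-34.  35.   6. 115.  -7.  31. -23.]
need [-12.18   5.84  -2.72  -0.04]
```

View pics/z16.png

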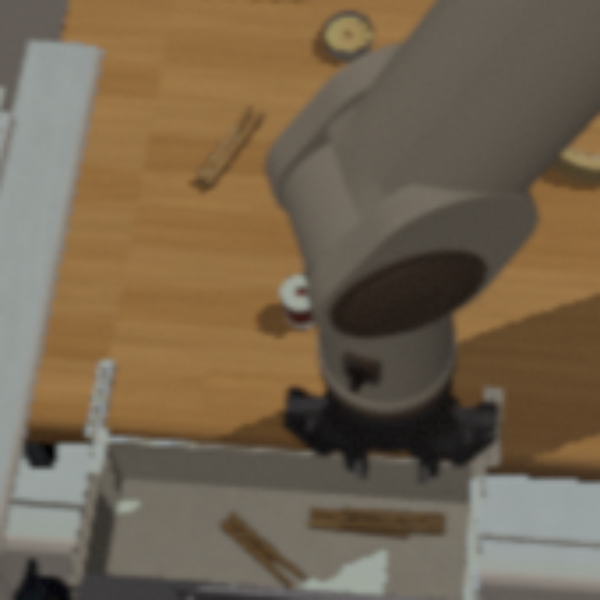

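D is in, lying beside C at (380,522) in the crop. Now B.

Call:
drive_tool([
  [0,0,-1,0],
  [-0.6,0.5,-2,0],
  [-1.6,1.3,-2.7,0],
  [-2.8,2.2,-2.7,0],
  [-4.0,3.1,-2.7,0],
])

```text
time: 18.18
eef_pos: [554.4, 133.7, 51.5]
tcp_rot: [179.8, -0.1, 90.0]
ft_force: [0.2, 0.4, 0.5]
opening: 0.411
```

Call:
drive_tool([
  [-1.3,0.8,0,0],
  [-2.6,1.6,0,0],
  [-4.0,2.2,0,0],
  [-5.4,2.7,0,0],
  [-6.9,2.7,0,0],
])

```text
time: 18.6
eef_pos: [622.6, -40.4, 50.0]
tcp_rot: [179.8, -0.0, 89.9]
ft_force: [0.9, 0.5, 0.5]
opening: 0.411
```

```bash
python3 -c "
from h import *
need(621,-66,-18,90)"
```

```text
t 18.6 pos [622.6 -40.4  50. ] rot [179.8  -0.   89.9] F [0.9 0.5 0.5] op 0.41 J [ -5.  35.   9. 100.  -7.  45.   7.]
need [-1.02 -0.06  2.72 -0.01]
```

Call:
drive_tool([
  [-1.0,-0.05,0,0],
  [-1.0,-0.05,0.5,0],
  [-1.0,-0.05,1.3,0],
  [-1.0,-0.05,2.1,0],
  [-1.0,-0.05,2.7,0],
])

```text
time: 19.02
eef_pos: [617.7, -64.1, -19.4]
tcp_rot: [-179.9, -0.0, 89.9]
ft_force: [-0.0, 0.3, 0.3]
opening: 0.412
```

Call:
drive_tool([
  [0,0,0,0],
  [0.3,0,0,0],
  [0.7,0,0,0],
  [1.1,0,0,0],
  [1.5,0,0,0],
])

```text
time: 19.43
eef_pos: [618.4, -24.8, -17.8]
tcp_rot: [-180.0, -0.0, 90.0]
ft_force: [-1.3, 0.3, 0.1]
opening: 0.408
```

Call:
drive_tool([
  [0.3,0,0,0],
  [0.6,0,0,0],
  [0.9,0,0,0],
  [1.2,0,0,0],
  [1.6,0,0,0],
])

```text
time: 19.85
eef_pos: [618.5, 12.8, -17.7]
tcp_rot: [180.0, 0.0, 89.8]
ft_force: [-0.1, 0.8, -0.3]
opening: 0.411
```

```bash
python3 -c "
from h import *
need(621,130,-18,90)
p,D=cap('scene','s17')
a=cv2.imread('pics/s17.png')[130:300,130:300]
cv2.imwrite('pics/z17.png',cv2.resize(a,(600,600)))"
```

```text
t 19.85 pos [618.5  12.8 -17.7] rot [180.    0.   89.8] F [-0.1  0.8 -0.3] op 0.41 J [-10.  41.   8. 102.  -8.  38.   3.]
need [ 4.69  0.09  0.01 -0.03]
```

View pics/z17.png

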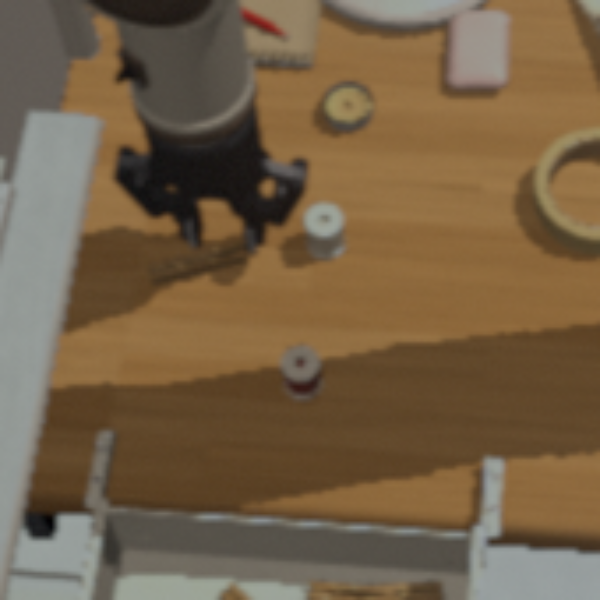

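Peg B is nearly aligned but sits a bit to +x. I'll tilt the rake 15° to match it and steer it inward.

Call:
drive_tool([
  [0.0,0.1,0,-0.8],
  [0.1,0.2,0,-1.6],
  [0.2,0.3,0,-2.4],
  [0.4,0.3,0,-2.5],
  [0.7,0.3,0,-2.5],
])

```text
time: 20.32
eef_pos: [626.1, 29.7, -17.8]
tcp_rot: [-180.0, 0.0, 104.7]
ft_force: [-0.7, -0.3, 0.7]
opening: 0.412
```

Call:
drive_tool([
  [0.35,0.03,0,0],
  [0.7,0.07,0,0],
  [1.05,0.1,0,0],
  [1.4,0.15,0,0],
  [1.8,0.2,0,0],
])

```text
time: 20.73
eef_pos: [619.0, 76.3, -17.8]
tcp_rot: [-180.0, 0.0, 104.9]
ft_force: [-0.8, 0.0, -0.4]
opening: 0.409
```

```bash
python3 -c "
from h import *
need(605,150,-18,105)
p,D=cap('scene','s18')
a=cv2.imread('pics/s18.png')[130:300,130:300]
cv2.imwrite('pics/z18.png',cv2.resize(a,(600,600)))"
```

```text
t 20.73 pos [619.   76.3 -17.8] rot [-180.     0.   104.9] F [-0.8  0.  -0.4] op 0.41 J [-13.  41.   4. 101.  -5.  38.   9.]
need [ 2.99  0.22  0.01 -0.02]
```

View pics/z18.png

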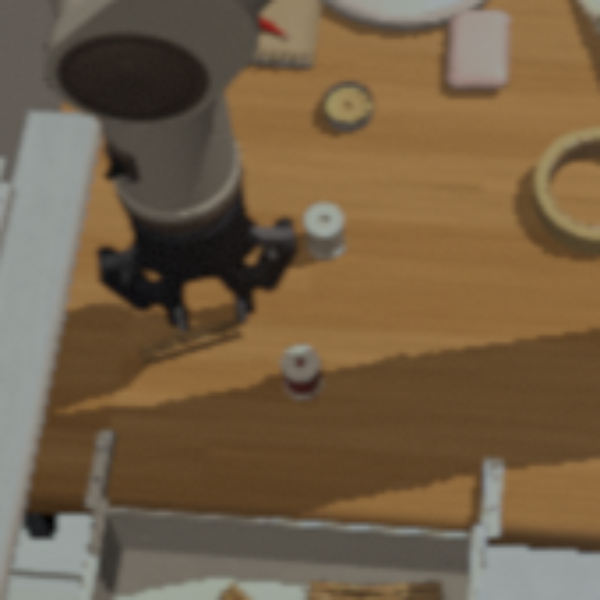

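B is flat on the rake, at (195,340) in the crop, and clear of reel a at (300,370). I'll carry on to the edge.

Call:
drive_tool([
  [0.4,0.03,0,0],
  [0.8,0.06,0,0],
  [1.2,0.1,0,0],
  [1.6,0.15,0,0],
  [2.0,0.2,0,0],
])

```text
time: 21.2
eef_pos: [611.1, 126.0, -17.8]
tcp_rot: [-180.0, -0.0, 104.9]
ft_force: [0.3, 0.2, -0.0]
opening: 0.413
```

Call:
drive_tool([
  [0.4,0,0,0],
  [0.8,0,0,0],
  [1.2,0,0,0],
  [1.6,0,0,0],
  [2.0,0,0,0],
])

```text
time: 21.62
eef_pos: [598.1, 174.0, -17.8]
tcp_rot: [-180.0, -0.0, 104.9]
ft_force: [0.3, -0.1, 1.0]
opening: 0.407
```

```bash
python3 -c "
from h import *
need(595,237,-18,105)
p,D=cap('scene','s19')
a=cv2.imread('pics/s19.png')[130:300,130:300]
cv2.imwrite('pics/z19.png',cv2.resize(a,(600,600)))"
```

```text
t 21.62 pos [598.1 174.  -17.8] rot [-180.    -0.   104.9] F [ 0.3 -0.1  1. ] op 0.41 J [-22.  41.   5. 101.  -5.  38.   0.]
need [ 2.47  0.53  0.01 -0.02]
```

View pics/z19.png

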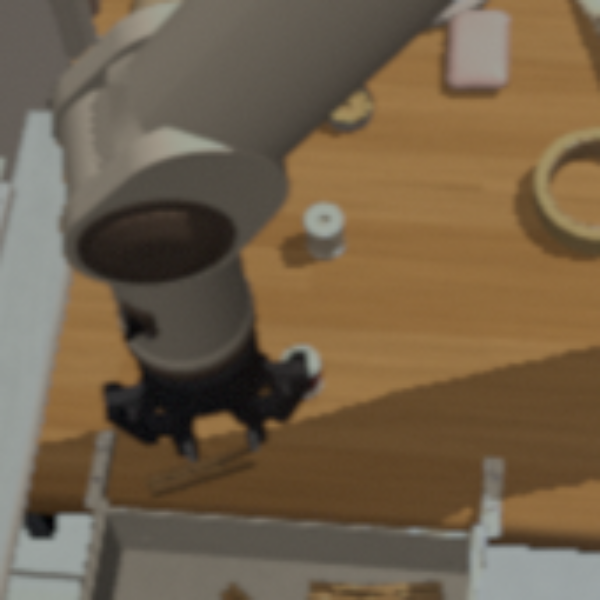

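Call:
drive_tool([
  [0.4,0,0,0],
  [0.9,0,0,0],
  [1.4,0,0,0],
  [1.9,0,0,0],
  [2.6,0,0,0],
])

```text
time: 22.08
eef_pos: [581.7, 236.1, -17.8]
tcp_rot: [-180.0, 0.0, 104.8]
ft_force: [0.4, -1.0, 1.0]
opening: 0.409
```

```bash
python3 -c "
from h import *
need(543,375,50,90)
p,D=cap('scene','s20')
a=cv2.imread('pics/s20.png')[170:340,130:300]
cv2.imwrite('pics/z20.png',cv2.resize(a,(600,600)))"
```

```text
t 22.08 pos [581.7 236.1 -17.8] rot [-180.     0.   104.8] F [ 0.4 -1.   1. ] op 0.41 J [-28.  41.   5. 100.  -5.  39.  -6.]
need [ 5.77 -0.07 -2.71  2.47]
```

View pics/z20.png

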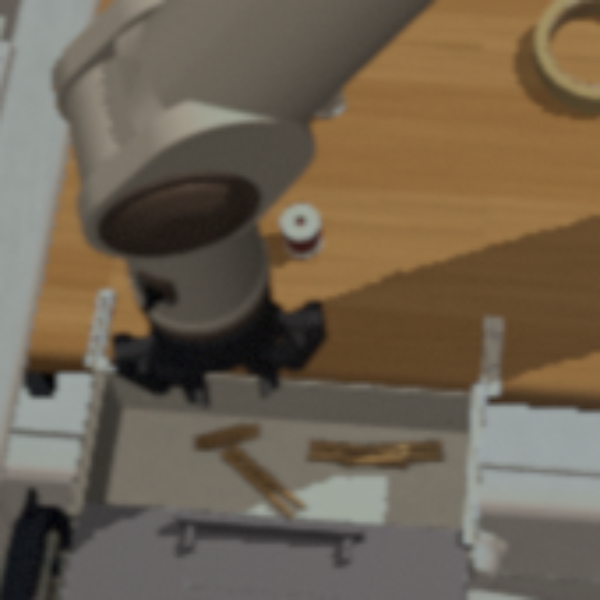

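All four pegs are in the box: (225,437), (260,480) and the pair at (375,452) in the crop. Next I'll go over the ridge to shut the lid.

Call:
drive_tool([
  [0,0,-1.2,0.5],
  [0,0,-2.4,1.5],
  [1.0,0,-2.8,2.47],
  [2.5,0,-2.8,2.47],
  [4.0,0,-2.8,2.47],
])

```text
time: 22.55
eef_pos: [557.4, 332.9, 54.0]
tcp_rot: [179.8, -0.0, 89.9]
ft_force: [0.4, 1.3, -0.5]
opening: 0.409
```

```bash
python3 -c "
from h import *
need(543,374,-7,90)"
```

```text
t 22.55 pos [557.4 332.9  54. ] rot [179.8  -0.   89.9] F [ 0.4  1.3 -0.5] op 0.41 J [-40.  37.   9.  96.  -8.  47. -27.]
need [ 1.64 -0.58  2.44 -0.02]
```

Call:
drive_tool([
  [0.8,-0.3,0,0],
  [1.65,-0.6,0,0],
  [1.65,-0.6,0.8,0],
  [1.65,-0.6,1.6,0],
  [1.65,-0.6,2.3,0],
])

```text
time: 22.97
eef_pos: [540.1, 375.3, -6.0]
tcp_rot: [180.0, -0.0, 90.2]
ft_force: [-0.2, -0.4, 0.1]
opening: 0.407
```

Call:
drive_tool([
  [0,0,0.1,0],
  [0,0,0.1,0],
  [0,0,0.1,0],
  [0,0,0.1,0],
  [0,0,0.1,0],
])

```text
time: 23.38
eef_pos: [542.0, 374.4, -6.3]
tcp_rot: [179.9, -0.1, 90.1]
ft_force: [-0.2, 0.3, -0.0]
opening: 0.413
```

```bash
python3 -c "
from h import *
need(543,249,-7,90)
p,D=cap('scene','s21')
a=cv2.imread('pics/s21.png')[190:384,130:324]
cv2.imwrite('pics/z21.png',cv2.resize(a,(600,600)))"
```

```text
t 23.38 pos [542.  374.4  -6.3] rot [ 1.799e+02 -1.000e-01  9.010e+01] F [-0.2  0.3 -0. ] op 0.41 J [-43.  43.   8.  96.  -8.  42. -30.]
need [-5.02  0.03  0.03  0.01]
```

View pics/z21.png

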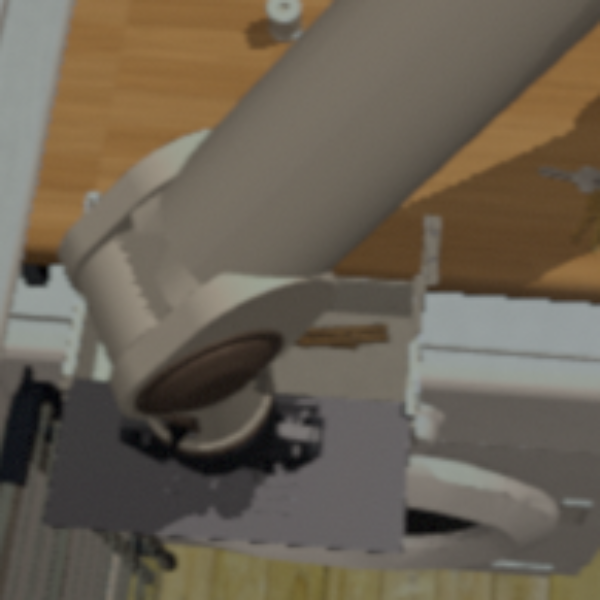

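The gripper is beyond the ridge, over the lid. I'll push back to shut it.

Call:
drive_tool([
  [-0.4,0,0,0],
  [-0.8,0,0,0],
  [-1.2,0,0,0],
  [-1.6,0,0,0],
  [-2.0,0,0,0],
])

```text
time: 23.85
eef_pos: [541.2, 322.7, -7.5]
tcp_rot: [180.0, -0.0, 90.0]
ft_force: [-1.1, 2.0, 1.1]
opening: 0.408
```

Call:
drive_tool([
  [-0.4,0,0,0],
  [-0.8,0,0,0],
  [-1.2,0,0,0],
  [-1.6,0,0,0],
  [-2.0,0,0,0],
])

```text
time: 24.27
eef_pos: [541.2, 272.9, -7.7]
tcp_rot: [180.0, -0.0, 90.1]
ft_force: [-0.1, 2.6, 1.5]
opening: 0.411
```

Call:
drive_tool([
  [-0.3,0,0,0],
  [-0.5,0,0,0],
  [-0.7,0,0,0],
  [-0.85,0,0,0],
  [-1.0,0,0,0],
])

```text
time: 24.68
eef_pos: [541.2, 248.8, -7.8]
tcp_rot: [180.0, -0.0, 90.1]
ft_force: [0.1, 12.1, -0.7]
opening: 0.41
```

```bash
python3 -c "
from h import *
need(543,249,-7,90)
ridge('t22')"
```

```text
t 24.68 pos [541.2 248.8  -7.8] rot [180.   -0.   90.1] F [ 0.1 12.1 -0.7] op 0.41 J [-33.  38.   8. 105.  -8.  37. -20.]
need [ 0.01  0.07 -0.03  0.01]
ridge 133 [542. 233.  28.] [[490. 230.]
 [594. 240.]]
[(222, -5), (223, 571), (226, 3), (229, 7), (233, 6), (236, 3), (239, 5), (242, -84), (243, 9), (247, 8), (251, 5), (254, 4), (256, 3), (260, 9), (263, 6), (266, 7), (270, 3), (272, 4), (276, 4), (279, 5), (283, 9), (286, 9), (289, 6), (292, 3), (295, 7), (298, 4), (301, 4), (305, 2), (308, 7), (311, 5), (314, 5), (317, 9), (319, 7), (323, 3), (326, 4)]
```

The lid is at its shut stop with 12 N, and the ridge is at y≈234. I'll press briefly once more, then back off, lift and move aside.

Call:
drive_tool([
  [-0.06,0,0,0],
  [-0.12,0,0,0],
  [-0.12,0,0,0],
  [-0.12,0,0,0],
  [-0.12,0,0,0],
])

```text
time: 25.15
eef_pos: [541.1, 249.1, -7.7]
tcp_rot: [179.9, -0.2, 90.2]
ft_force: [0.4, 7.6, -1.4]
opening: 0.41
```

Call:
drive_tool([
  [0.6,0,0,0],
  [0.8,0,-0.3,0],
  [0.8,0,-1.5,0],
  [0.8,0,-3,0],
  [0.8,0,-4.5,0],
])

```text
time: 25.57
eef_pos: [539.8, 265.3, 105.2]
tcp_rot: [-179.8, 0.1, 90.1]
ft_force: [-0.1, 0.3, 0.2]
opening: 0.412
```

Call:
drive_tool([
  [1,-1,-1,0],
  [2,-2,-1.5,0],
  [3,-3,-1.5,0],
  [4,-4,-1.5,0],
  [5,-5,-1.5,0],
])

```text
time: 25.98
eef_pos: [414.7, 391.6, 143.3]
tcp_rot: [180.0, -0.0, 90.1]
ft_force: [-0.6, 0.4, -1.3]
opening: 0.408
```

Call:
drive_tool([
  [0.9,-1.1,0,0],
  [1.8,-2.2,0,0],
  [2.7,-3.3,0,0],
  [2.7,-3.3,0,0],
  [2.7,-3.3,0,0],
])

```text
time: 26.4
eef_pos: [330.4, 459.9, 142.5]
tcp_rot: [-180.0, 0.0, 90.4]
ft_force: [0.2, -0.9, -0.0]
opening: 0.41
```

Run:
```python
from h import *
need(543,249,-7,90)
ridge('t23'); cap('scene','s23')
a=cv2.imread('pics/s23.png')[130:340,130:340]; b=cv2.imread('pics/t23.png')[90:240,130:330]
cv2.imwrite('pics/z23.png',np.hstack([cv2.resize(a,(400,400)),cv2.resize(b,(400,400))]))
for n in('scene','top'):
    f=np.load(f'pics/{n[0]}23.npz');p,d=f['p'],f['d'];W=world(n,d)
    m=(d>0)&(W[...,2]>5)&(W[...,2]<60)&(W[...,0]>400)&(W[...,0]<700)&(W[...,1]>-150)&(W[...,1]<165)
    k,l,st,ce=cv2.connectedComponentsWithStats(m.astype(np.uint8))
    for i in range(1,k):
        if st[i,4]>8: print(n,ce[i].round(),st[i,4],W[l==i].mean(0).round())
```

```text
t 26.4 pos [330.4 459.9 142.5] rot [-180.     0.    90.4] F [ 0.2 -0.9 -0. ] op 0.41 J [-62.  23.   6. 106.  -3.  52. -54.]
need [-8.5   8.44  5.98  0.07]
ridge 124 [541. 233.  28.] [[489. 230.]
 [598. 236.]]
[(222, -6), (222, 3), (225, 3), (228, 6), (231, 5), (235, 6), (238, 7), (241, 7), (243, 10), (247, 6), (250, 5), (253, 6), (256, 5), (259, 4), (262, 4), (266, 8), (269, 5), (272, 5), (275, 5), (278, 5), (281, 5), (284, 5), (287, 4), (292, 4), (294, 4), (297, 6), (300, 7), (303, 7), (306, 6), (309, 6), (313, 1), (316, 8), (318, 3), (322, 4), (325, 7), (331, -4)]
scene [195. 146.] 110 [ 632. -146.   10.]
scene [265. 151.] 127 [ 440. -139.   17.]
scene [229. 159.] 142 [ 537. -108.   10.]
scene [222. 194.] 140 [540.  14.  29.]
scene [215. 235.] 138 [545. 126.  28.]
top [308. 128.] 17 [ 671. -149.    9.]
top [308. 148.] 23 [ 610. -148.    9.]
top [213. 167.] 90 [545. 120.  29.]
top [254. 168.] 100 [541.   7.  31.]
top [295. 172.] 124 [ 539. -110.    8.]
top [307. 206.] 101 [ 440. -141.   16.]
```

View pics/z23.png

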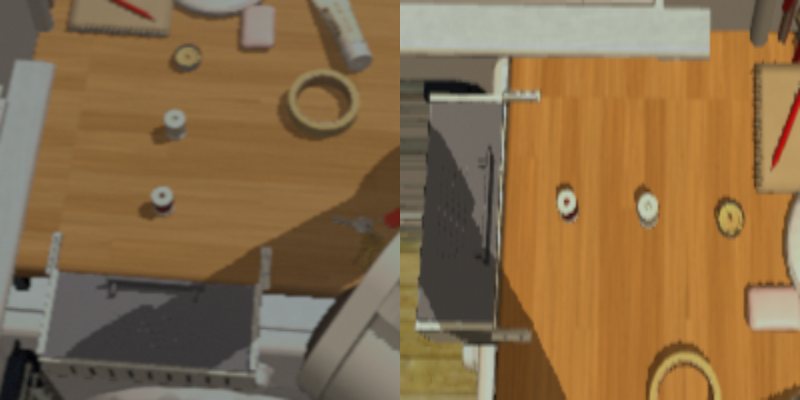

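The lid is shut and no pegs are left on the worktop. The reels, tealight and soap are where they started, within 1 mm. I'm handing the job in.

```bash
python3 -c "
from h import *
print(finish_job())"
```

```text
the job is handed in; nothing more can be done
None
```

The job is done and handed in at about 26.5 s, with no verdict reported. I pushed the lid open to its stop and swept the four pegs one by one over the edge into the box with the fingertips. I then pushed the lid back against its shut stop and moved the arm clear.

**Last checks:**
- **Pegs:** all four were seen in the box before the lid closed, and none are left on the worktop.
- **Lid:** the ridge is back where it stood at the start (y≈234 mm), and pressing it against the stop gave 12 N.
- **Things to leave alone:** the reels, tealight and soap are within about 1 mm of their first measured places.

**What disagreed:**
- **Fingertip height:** the fingertips measured about 22 mm above the reported TCP height, where the text puts them 19 mm ahead of (below) the TCP. My first push therefore passed over the ridge without moving the lid. I re-measured the tips from depth, corrected the height and repeated the push.
- **Peg alignment:** two pegs drifted sideways while they were turning. I corrected peg C with a small sideways shift and peg B by tilting the fingers.

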